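Nip up the stiff clamp screw with the long arm of the hex key

ROBOT

A 7-joint arm with a two-finger parallel gripper is mounted at the origin on the work surface. World frame = base frame: x ahead of the robot, y to its left, z up, the work surface at z = 0. Lengths are in m, angles in degrees, forces in N, time in s.
With the tool pointing down it reaches from about 0.425 to 0.875 m from the base axis. Payload 4.7 kg.
Tool frame: the origin (TCP) lies at the very end of the fingers, on their centre line; the grasp point (between the pads) lies 19 mm behind it; z points along the fingers, y is the line along which they close (so a half turn about z gives the same grasp; the last joint's range is limited). The gripper opens to 87 mm and grips with 3 to 60 N. Pads are 19 mm wide; open, the fingers measure 117 mm over their backs; the gripper's body (75 mm by 190 mm) begins 51 mm behind the grasp point.
Start: joints at [-69.379, 18.392, -4.016, 83.108, 1.295, 78.541, -3.26], TCP at [0.22, 0.612, 0.223] pointing down, gripper open.
Joint ranges: [-163.93, 163.93], [-17.29, 119.83], [-79.2, 71.16], [3.27, 140.29], [-89.18, 269.18], [5.43, 117.66], [-154.24, 154.24]. Speed limits (degrees/s): [147.25, 147.25, 180, 180, 180, 180, 180].

INTERFACE

Orientations are given as [roll, pitch, yaw] about the fixed x, y, z axes, in that order (R = Rz(yaw) Ry(pitch) Rx(roll)).
In Python, from cell import telemetry, cams, env gives the robot as it stands.
- The arm moves only by the tool arm_command, never from a script. Its argument "series" is text: rows parted by semicolons, each of 5 numbers parted by spaces: the shift along the tool's x, y, z in mm, then the turn about the tool's z in rad, then the closure in counts, from 0 (fully open) to 255 (shut). A call has 1 to 20 rows; each row shifts and turns the commanded pose from where the row before left it, along the tool's axes as they then stand; what a row does not reach is not made up. A row lasts 1/12 s, in which the tool goes at most 41.7 mm and 7.16 degrees, less where a joint would pass 70% of its speed; a pose out of reach is approached as far as the arm can. A call is refused whole if a number of a shift passes 41.7 or a number of a turn 0.125, either way. A call with a gripper value outside its range is refused whole. The fingers move at their own pace and stop on an object; "squeeze" is the grip in N (left out, the last holds). Time passes only in rows, so rows that do not move let the fingers close. It gives the time, the measured TCP pose, the force, the opening and the grip force at its end, in the units of the state.
- telemetry.get_obs(): the state, without advancing time (a new reading comes with each control period).
- cams.read_camera(name): name is "side" or "top"; returns the picture (420x560x3 uint8, blue, green, red); there is no depth.
- cams.calibration(name): a dict with "K" (3x3 intrinsics, pixels), "dist" ([k1, k2, p1, p2, k3] as OpenCV has them; the pictures are not rectified), "origin" and "rotation" of the camera in the world. Camera axes: x right, y down, z forward; pixel columns grow to the right and rows downward; lengths in m; the calibration is good to about 2 mm. A picture is of the moment at which its call begins. calibration takes no time and is no camera call.
- env.sign_off(): hands the job in; it is judged then, once.
The state is a dict: "time_s": time; "qpos": joint angles; "joint_velocities": joint speeds; "effort": joint torques, N m; "tool_pos": TCP position; "tool_rot": TCP orientation; "force": force on the tool from outside, world axes, zero at the start; "wrist_torque": the same for the moment, N m; "grip_width": finger opening in m; "grasp_force": force on a finger pad.
Only numpy, scipy, OpenCV 4.12 (cv2) and the standard library are available. Lean on these libraries where they do the work, as an engineer would, in place of code of your own. Each camera call takes 0.05 s, during which the arm holds its last target. There are 200 camera calls.

TASK

Take the big hex key out of its leaning tube, flip it so that its short arm stands fully home in the cap screw of the clamp, and use the long arm as the lever to turn the stiff screw clockwise until it stops with the two yellow marks in line. Then put the key back in its tube, long arm down, let go, and leave everything else on the bench where it stands.

Things in the scene. Friction and masses are not known exactly. Their poses are not given: they have to be found in the camera images.
- key_grip (a point): Bare steel hex key, an L of 17 mm hexagon bar (19.6 over corners), 0.5 kg, green bands on the long arm. This point: on the long arm's axis, 50 mm from the bend, near the centre of mass. +x runs along the long arm away from the bend, -z along the short arm away from the bend; two flats of both arms face +y and -y. It starts long arm down in the tube, bend on top, short arm hanging on the far side.
- key_bend (a point): Where the axes of the key's two arms meet, at the bend; axes as key_grip. At the start the long arm leans about 35 degrees from vertical, away from the robot, with about 75 mm of it, from the bend down, free above the tube; the tube is loose, so the key wobbles a little in it.
- key_tip (a point): Centre of the end face of the key's short arm, 75 mm from the point key_bend; tapered over the last 4 mm. Axes as key_grip.
- key_end (a point): Centre of the end face of the key's long arm, 155 mm from the point key_bend; tapered over the last 4 mm. Axes as key_grip.
- tube_floor (a point): Centre of the inner floor, 22 mm above the bench, of the key's holder: a blue square tube on a fixed dark plate (130 x 100 x 8 mm). Inside 29 x 29 mm, walls 3 mm, 80 mm deep. +z points up along the tube, which leans 28 degrees from vertical, away from the robot; x and y are square to the walls, y level. The key stands loosely in it, its long end on this floor.
- tube_mouth (a point): Centre of the tube's open upper end, 80 mm along +z from tube_floor; same axes.
- socket (a point): Floor centre of the hex socket in the black cap screw, 40 mm above the bench; z up, turns with the screw. Head 37 mm across. Socket 18 mm deep, 18.4 across flats, top 4 mm flared to 24. +x points through the corner with the yellow mark: the key fits when its long arm points along +x or a multiple of 60 degrees from it (play 6 each way). Fully home, key_tip is on this point, the long arm level.
- clamp: Fixed clamp that carries the screw; origin on the bench under the screw, +x away from the robot, +y to its left at yaw 0. A steel strap (top 36 mm above the bench) has the second yellow mark, beside the screw towards +x. It runs along -y to a fixed bird sculpture of nuts, 95 x 80 mm and 205 mm high, centred at x 30, y -165 mm: keep clear of it.
- screw (a joint): Angle of the screw in rad, growing clockwise seen from above (tightening). It stops hard at 1.40, where its yellow mark points at the yellow mark on the strap; it starts 0.65 to 0.95 short of that. Stiff: it needs about 1 N m to move and stays where it is left.
- mug: White mug, 84 mm across, 95 mm high, origin under its centre. Leave alone.
- steel_cup: Steel cup, 72 mm across, 110 mm high, origin under its centre. Leave alone.
- jar: Amber jar, 72 mm across, 90 mm high, origin under its centre. Leave alone.
- nut0: Large brass nut, 42 mm over corners, 16 mm high, flat on the bench, origin under its centre. Leave alone.
- nut1: Large steel nut, 42 mm over corners, 16 mm high, flat on the bench, origin under its centre. Leave alone.
- hammer: Hammer with a wooden handle, lying on the bench to the right; origin under it, x along the handle. Leave alone.
- brush: Brush with a wooden handle, lying on the bench to the left; origin under it, x along the handle. Leave alone.
There are look-alikes about, which are no part of the job. What is shaped like the part that bears key_grip but turquoise is not meant.

How it is judged:
By the outcome, as a careful person would: the job done as asked, in the order asked, and still so for the second after the job is handed in, with the robot touching nothing.
It also fails if it takes over 54 s, if anything falls off the work surface, if the arm or the gripper's body presses on something with over 40 N, if the wrist force passes 120 N, or if a joint passes its speed limit or range.

## Working session

There is one attempt and no reset: what is moved stays moved. The work goes in short steps, Python scripts to look and compute and a tool call to move; the robot and the scene stay as the last step left them, time stands still between calls to the robot, and variables do not carry over. Pictures are saved under pics/ and viewed, at most 10 in all, crops included, and the job is handed in when it is done.

Besides the shell and the picture viewer there is one more tool, called after "Emit:" by a JSON object that holds its "op" and its "data". arm_command: Moves the arm, as the interface text tells. Its arguments: {"type":"object","properties":{"series":{"type":"string"},"squeeze":{"type":"number"}},"required":["series"]}

```bash
mkdir -p pics; ls; python3 - <<'E'
from cell import telemetry,cams,env
import cv2
o=telemetry.get_obs();print({k:o[k] for k in('time_s','tool_pos','tool_rot','force','grip_width')})
for n in('side','top'):
    cv2.imwrite(f'pics/{n}0.png',cams.read_camera(n)); c=cams.calibration(n); print(n,c)
E
```

```text
pics
{'time_s': 0.0, 'tool_pos': array([0.22014046, 0.61096763, 0.22145034]), 'tool_rot': array([-1.79886689e+02,  5.39946904e-03,  1.60190014e+02]), 'force': array([-0.21328687, -0.37210049, -0.19167991]), 'grip_width': 0.08715438835153036}
side {'K': array([[482.38613637,   0.        , 284.54325921],
       [  0.        , 482.38613637, 210.05194467],
       [  0.        ,   0.        ,   1.        ]]), 'dist': array([0.01448738, 0.        , 0.        , 0.        , 0.        ]), 'origin': array([ 0.37677809, -0.97659449,  0.75691013]), 'rotation': array([-123.18891028,   -0.41143997,   -7.25616507])}
top {'K': array([[432.76404679,   0.        , 278.83491583],
       [  0.        , 432.76404679, 208.4459309 ],
       [  0.        ,   0.        ,   1.        ]]), 'dist': array([0.00830848, 0.        , 0.        , 0.        , 0.        ]), 'origin': array([ 0.17695289, -0.01297362,  1.49694194]), 'rotation': array([-166.65784246,    0.33047696,  -92.60476055])}
```

View pics/side0.png

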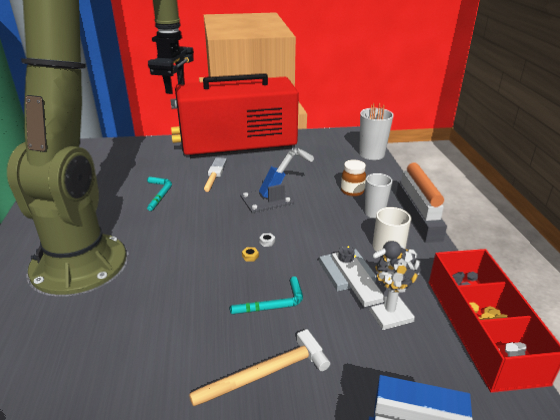

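View pics/top0.png

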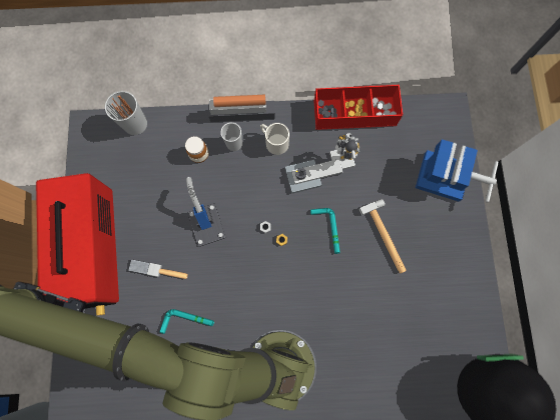

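The bare steel key stands in the blue tube: side (290,165), top (195,197). The look-alikes are the turquoise Ls at side (268,303) and (160,190), top (330,230) and (185,317). The screw is at side (346,255), top (301,174). Next is one close crop.

```bash
cat > h.py <<'E'
import numpy as np,cv2
from scipy.spatial.transform import Rotation as R
from cell import telemetry,cams,env
C={n:cams.calibration(n) for n in('side','top')}
def rot(n): return R.from_euler('xyz',C[n]['rotation'],degrees=True).as_matrix()
def ray(n,p):
    u=cv2.undistortPoints(np.array([[p]],float),C[n]['K'],C[n]['dist'])[0,0]
    d=rot(n)@[u[0],u[1],1]; return np.array(C[n]['origin']),d/np.linalg.norm(d)
def plane(n,p,z):
    o,d=ray(n,p); return o+d*(z-o[2])/d[2]
def tri(ps,pt):
    (a,d),(b,e)=ray('side',ps),ray('top',pt)
    s,t=np.linalg.lstsq(np.c_[d,-e],b-a,rcond=None)[0]
    p,q=a+s*d,b+t*e; return (p+q)/2,np.linalg.norm(p-q)*1000
def proj(n,P):
    Rm=rot(n); r=cv2.Rodrigues(Rm.T)[0]; t=-Rm.T@C[n]['origin']
    return cv2.projectPoints(np.atleast_2d(P).astype(float),r,t,C[n]['K'],C[n]['dist'])[0][:,0]
def crop(im,x,y,w,h,W,H): return cv2.resize(im[y:y+h,x:x+w],(W,H),interpolation=cv2.INTER_CUBIC)
E
python3 - <<'E'
from h import *
s=cv2.imread('pics/side0.png');t=cv2.imread('pics/top0.png')
a=np.hstack([crop(s,235,140,80,75,400,375)[:300],crop(t,165,170,80,60,400,300)])
b=np.hstack([crop(s,310,230,80,60,400,300),crop(t,270,140,80,60,400,300)])
cv2.imwrite('pics/c0.png',np.vstack([a,b]))
E
```

```text
(no output)
```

View pics/c0.png

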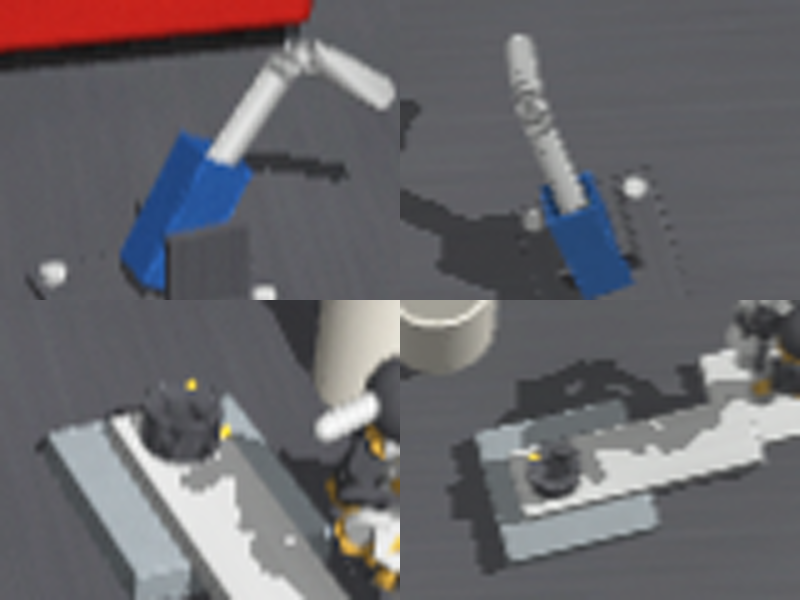

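```bash
python3 - <<'E'
from h import *
np.set_printoptions(precision=4,suppress=True)
for n,a,b in[('bend',(295,151.4),(191.6,191.6)),('tip',(311.4,158.8),(188.6,178.4)),('entry',(280.2,171),(199,210))]:
    print(n,*tri(a,b))
S=lambda im,off,sc=5:None
s=cv2.imread('pics/side0.png');t=cv2.imread('pics/top0.png')
for n,im,(x,y,w,h) in[('side',s,(310,230,70,50)),('top',t,(280,150,45,45))]:
    c=im[y:y+h,x:x+w]; hsv=cv2.cvtColor(c,cv2.COLOR_BGR2HSV)
    m=cv2.inRange(hsv,(18,110,100),(35,255,255))
    k,l,st,ce=cv2.connectedComponentsWithStats(m)
    for i in range(1,k):
        p=ce[i]+[x,y]; print(n,'yellow',p,st[i,4],'z58',plane(n,p,.058),'z36',plane(n,p,.036))
    m=cv2.inRange(hsv,(0,0,0),(180,255,62))
    k,l,st,ce=cv2.connectedComponentsWithStats(m)
    for i in range(1,k):
        if st[i,4]>15: print(n,'dark',st[i],ce[i]+[x,y])
# base bolts of tube plate / blue
for n,im in(('side',s),('top',t)):
    hsv=cv2.cvtColor(im,cv2.COLOR_BGR2HSV); m=cv2.inRange(hsv,(100,120,40),(125,255,255))
    x,y,w,h=(250,155,50,50) if n=='side' else (180,195,50,45)
    m2=np.zeros_like(m);m2[y:y+h,x:x+w]=m[y:y+h,x:x+w]
    cs=max(cv2.findContours(m2,0,2)[0],key=cv2.contourArea); print(n,'blue',cv2.approxPolyDP(cs,1.5,True)[:,0].tolist())
E
```

```text
bend [0.5689 0.2615 0.1392] 0.5466672454089647
tip [0.6232 0.2786 0.1044] 3.94138240474579
entry [0.522  0.2478 0.0848] 5.760548708344781
side yellow [347.6667 246.6667] 3 z58 [ 0.6456 -0.0921  0.058 ] z36 [ 0.654  -0.0643  0.036 ]
side yellow [354.6667 255.6667] 3 z58 [ 0.6536 -0.1274  0.058 ] z36 [ 0.6624 -0.1007  0.036 ]
side yellow [376. 267.] 1 z58 [ 0.6912 -0.1727  0.058 ] z36 [ 0.7011 -0.1474  0.036 ]
side yellow [379. 272.] 1 z58 [ 0.693  -0.1902  0.058 ] z36 [ 0.7029 -0.1654  0.036 ]
side yellow [377.8333 276.5   ] 12 z58 [ 0.6861 -0.2045  0.058 ] z36 [ 0.6958 -0.1802  0.036 ]
side dark [53  0 11 14 85] [369.1529 234.6941]
side dark [56 30 14 15 80] [373.7    265.4625]
top yellow [296.5 171. ] 2 z58 [ 0.6495 -0.0878  0.058 ] z36 [ 0.6567 -0.089   0.036 ]
top dark [ 13   2  27  12 110] [304.6818 156.6273]
top dark [36 10  9  4 16] [318.875 161.25 ]
side blue [[271, 166], [259, 190], [265, 197], [267, 197], [267, 187], [279, 184], [285, 174], [283, 172], [276, 172], [276, 168]]
top blue [[202, 204], [202, 212], [197, 213], [194, 207], [193, 209], [203, 229], [210, 226], [210, 222]]
```

```bash
python3 - <<'E'
from h import *
s=cv2.imread('pics/side0.png');t=cv2.imread('pics/top0.png')
a=np.hstack([crop(s,255,145,40,30,400,300),crop(t,180,190,40,30,400,300)])
b=np.hstack([crop(s,330,237,40,30,400,300),crop(t,282,158,40,30,400,300)])
o=np.vstack([a,b]); o=cv2.convertScaleAbs(o,alpha=1.5,beta=20)
for i in range(0,800,50): cv2.line(o,(i,0),(i,6),(0,0,255),1);cv2.line(o,(i,300),(i,306),(0,0,255),1)
for j in range(0,600,50): cv2.line(o,(0,j),(6,j),(0,0,255),1);cv2.line(o,(400,j),(406,j),(0,0,255),1)
cv2.imwrite('pics/c1.png',o)
# key axis lines
np.set_printoptions(precision=4,suppress=True)
N={}
for n,im,lo,hi in[('side',s,(281,170),(293,155)),('top',t,(197.5,206),(193,195))]:
    g=cv2.cvtColor(im,cv2.COLOR_BGR2GRAY); hsv=cv2.cvtColor(im,cv2.COLOR_BGR2HSV)
    m=((hsv[...,1]<60)&(g>125))
    lo,hi=np.array(lo),np.array(hi); d=(hi-lo)/np.linalg.norm(hi-lo); L=np.linalg.norm(hi-lo)
    ys,xs=np.nonzero(m); P=np.c_[xs,ys]-lo; u=P@d; v=P@[-d[1],d[0]]
    k=(u>0)&(u<L)&(abs(v)<6); Q=np.c_[xs,ys][k]
    vx,vy,x0,y0=cv2.fitLine(Q.astype(np.float32),2,0,.01,.01).ravel(); print(n,k.sum(),(x0,y0),(vx,vy))
    r1=ray(n,(x0-5*vx,y0-5*vy))[1];r2=ray(n,(x0+5*vx,y0+5*vy))[1]; N[n]=np.cross(r1,r2)
d=np.cross(N['side'],N['top']); d/=np.linalg.norm(d); d*=np.sign(d[2])
A=np.array([N['side'],N['top'],[0,0,1]])
for z in(.14,.1):print(np.linalg.solve(A,[N['side']@C['side']['origin'],N['top']@C['top']['origin'],z]))
print('dir',d,'lean',np.degrees(np.arccos(d[2])),'az',np.degrees(np.arctan2(d[1],d[0])))
E
```

```text
side 117 (np.float32(285.31625), np.float32(161.29915)) (np.float32(0.54805595), np.float32(-0.8364417))
top 55 (np.float32(195.45454), np.float32(200.92728)) (np.float32(0.4238333), np.float32(0.9057402))
[0.5588 0.2587 0.14  ]
[0.5304 0.2492 0.1   ]
dir [0.5676 0.1904 0.801 ] lean 36.7765854933542 az 18.539453504577708
```

View pics/c1.png

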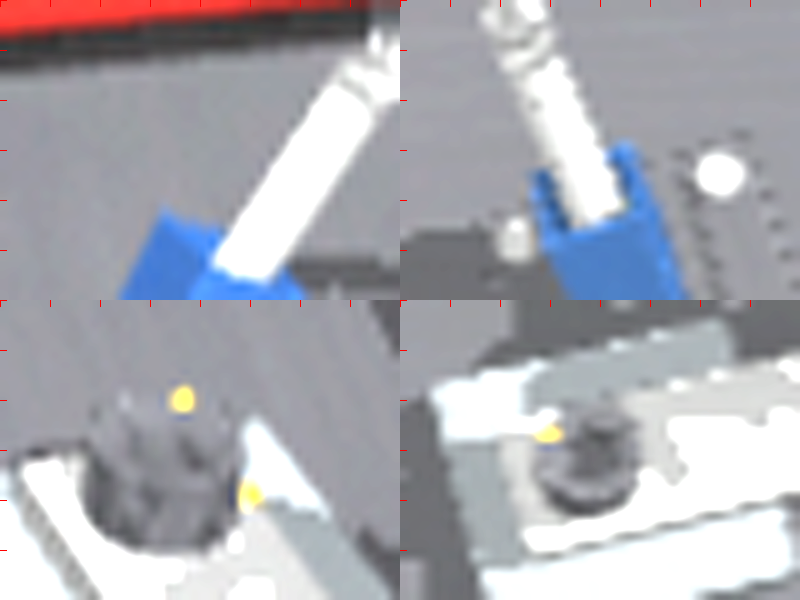

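```bash
python3 - <<'E'
from h import *
np.set_printoptions(precision=4,suppress=True)
pc=[plane('top',p,z) for p,z in[((193,207.5),.0844),((203.2,204.5),.0844),((194.5,214.5),.1008),((205.5,211.5),.1008)]]
print(np.array(pc),np.mean(pc,0)); e=(pc[0]-pc[1]+pc[2]-pc[3])/2; print(np.linalg.norm(e),'az y',np.degrees(np.arctan2(e[1],e[0])))
print('side near-left',plane('side',(271.5,165.8),.1008))
c1=plane('side',(346.2,249.9),.058);c2=plane('top',(300.8,172.4),.058);print('head',c1,c2,tri((346.2,249.9),(300.8,172.4)))
m1=plane('side',(348.3,246.9),.058);m2=plane('top',(296.7,171.3),.058);s=plane('side',(355,256.5),.036)
print('mark',m1,m2,'strap',s)
az=lambda v:np.degrees(np.arctan2(v[1],v[0]))
print(az(m1-c1),az(m2-c2),az(s-(c1+c2)/2))
# strap edge directions in top image
a,b=plane('top',(282+15,158+25),.036),plane('top',(282+33,158+20.5),.036);print('strap edge az',az(b-a))
E
```

```text
[[0.5288 0.2678 0.0844]
 [0.5375 0.2335 0.0844]
 [0.5006 0.2596 0.1008]
 [0.5091 0.2232 0.1008]] [0.519  0.246  0.0926]
0.036399875871761654 az y 103.7214063250857
side near-left [0.5002 0.2538 0.1008]
head [ 0.6392 -0.1039  0.058 ] [ 0.6436 -0.1025  0.058 ] (array([ 0.6416, -0.1024,  0.0574]), np.float64(4.161617857289682))
mark [ 0.6468 -0.0932  0.058 ] [ 0.6483 -0.0885  0.058 ] strap [ 0.6624 -0.1039  0.036 ]
54.526010364295416 71.52860070061375 -1.7852565722630398
strap edge az -78.12843328202617
```

Emit:
{"op": "arm_command", "data": {"series": "0 0 0 -0.12 0; 0 0 0 -0.12 0; 0 0 0 -0.12 0; 0 0 0 -0.12 0; 0 0 0 -0.12 0; 0 0 0 -0.07 0", "squeeze": 15}}

```text
time_s: 0.6
tool_pos: [0.2203, 0.6112, 0.2219]
tool_rot: [-179.9, -0.0, -161.1]
force: [-0.1, -0.5, 0.4]
grip_width: 0.087
grasp_force: 0.0
```

Emit:
{"op": "arm_command", "data": {"series": "0 0 -35 0 0;0 0 -35 0 0;0 0 -35 0 0;-12.1 -29.5 0 0 0;-12.1 -29.5 0 0 0;-12.1 -29.5 0 0 0;-12.1 -29.5 0 0 0;-12.1 -29.5 0 0 0;-12.1 -29.5 0 0 0;-12.1 -29.5 0 0 0;-12.1 -29.5 0 0 0;-12.1 -29.5 0 0 0;-12.1 -29.5 0 0 0;-12.1 -29.5 0 0 0;-12.1 -29.5 0 0 0;-12.1 -29.5 0 0 0;-12.1 -29.5 0 0 0;-12.1 -29.5 0 0 0;0 0 0 0 0"}}

```text
time_s: 2.18
tool_pos: [0.5378, 0.2418, 0.3269]
tool_rot: [-179.7, 0.0, -162.1]
force: [0.4, -0.2, 0.0]
grip_width: 0.0872
grasp_force: 0.0
```

Emit:
{"op": "arm_command", "data": {"series": "0 9 30 0 0;0 0 35 0 0;0 0 35 0 0;0 0 35 0 0;0 0 35 0 0;0 0 30 0 0;0 0 18 0 0;0 0 8 0 0;0 0 4 0 0;0 0 1 0 0;0 0 0 0 0"}}

```text
time_s: 3.1
tool_pos: [0.5313, 0.2589, 0.0978]
tool_rot: [180.0, 0.1, -161.4]
force: [0.1, -0.3, -0.8]
grip_width: 0.087
grasp_force: 0.0
```

```bash
python3 - <<'E'
from h import *
s=cams.read_camera('side');t=cams.read_camera('top')
o=np.hstack([crop(s,235,100,100,100,400,400),crop(t,145,150,100,100,400,400)])
cv2.imwrite('pics/g1.png',o); b=telemetry.get_obs(); print(b['tool_pos'],b['force'])
E
```

```text
[0.53156219 0.25904249 0.09829756] [ 1.03174873 -0.25652833 -0.31680836]
```

View pics/g1.png

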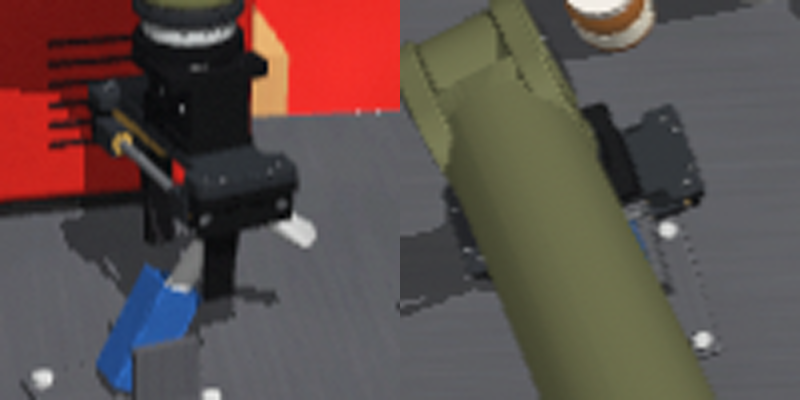

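The picture shows the open fingers on both sides of the key, just above the blue tube's mouth at (170,270) in the crop, with the short arm sticking out at (295,230). I'll centre and close.

Emit:
{"op": "arm_command", "data": {"series": "-2 -9 1 0 0;0 0 0 0 0;0 0 0 0 60;0 0 0 0 120;0 0 0 0 180;0 0 0 0 255;0 0 0 0 255;0 0 0 0 255;0 0 0 0 255;0 0 0 0 255", "squeeze": 20}}

```text
time_s: 4.03
tool_pos: [0.5352, 0.2506, 0.0955]
tool_rot: [-180.0, -0.0, -161.4]
force: [0.3, 0.2, 0.5]
grip_width: 0.0415
grasp_force: 0.0
```

Emit:
{"op": "arm_command", "data": {"series": "0 0 0 0 255;0 0 0 0 255;0 0 0 0 255;0 0 0 0 255;0 0 0 0 255;0 0 0 0 255"}}

```text
time_s: 4.53
tool_pos: [0.535, 0.2512, 0.0957]
tool_rot: [180.0, 0.0, -161.4]
force: [-1.0, 0.6, 0.2]
grip_width: 0.0168
grasp_force: 19.8
```

Emit:
{"op": "arm_command", "data": {"series": "-3 0 -5 0 255;-6 0 -10 0 255;-6 0 -10 0 255;-6 0 -10 0 255;-6 0 -10 0 255;-6 0 -10 0 255;-6 0 -10 0 255;-6 0 -10 0 255;-6 0 -10 0 255;-6 0 -10 0 255;-4 0 -10 0 255;0 0 -10 0 255;0 0 -10 0 255;0 0 -10 0 255;0 0 -10 0 255;0 0 -10 0 255;0 0 0 0 255"}}

```text
time_s: 5.95
tool_pos: [0.594, 0.2705, 0.2538]
tool_rot: [180.0, 0.2, -161.4]
force: [0.5, -0.3, -4.0]
grip_width: 0.0168
grasp_force: 19.9
```

```bash
cat > pitch.py <<'E'
from h import *
# crop around the TCP in side view
b=telemetry.get_obs(); s=cams.read_camera('side')
T=b['tool_pos']; print(T,b['tool_rot'],b['force'],b['wrist_torque'],b['grip_width'])
u,v=proj('side',T)[0].astype(int); print('tcp px',u,v)
x,y=max(0,min(560-130,u-65)),max(0,min(420-100,v-50)); print('crop',x,y)
import sys; cv2.imwrite(f'pics/{sys.argv[1]}.png',crop(s,x,y,130,100,650,500))
E
python3 pitch.py p1
```

```text
[0.59399949 0.27045085 0.25376356] [ 179.95620183    0.24765333 -161.41612078] [ 0.50059526 -0.33767405 -4.04943426] [ 0.0594039  -0.0196675  -0.01013559] 0.016822466603010965
tcp px 304 112
crop 239 62
```

View pics/p1.png

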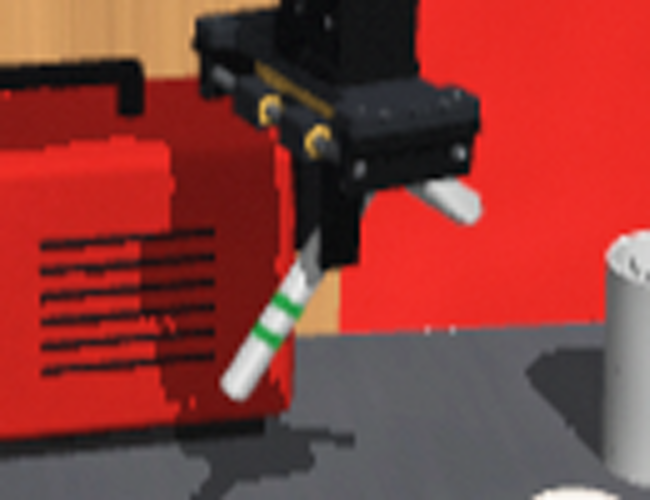

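Emit:
{"op": "arm_command", "data": {"series": "3 -9 0 0 255;5.5 -18.2 0 0 255;5.5 -18.2 5 0 255;5.5 -18.2 10 0 255;5.5 -18.2 10 0 255;5.5 -18.2 10 0 255;5.5 -18.2 10 0 255;5.5 -18.2 10 0 255;5.5 -18.2 10 0 255;5.5 -18.2 5 0 255;3 -9 0 0.09 255;0 0 0 0.1 255;0 0 0 0.1 255;0 0 0 0 255"}}

```text
time_s: 7.17
tool_pos: [0.5976, 0.0787, 0.1797]
tool_rot: [-180.0, -0.1, -178.3]
force: [-0.8, 0.4, -4.9]
grip_width: 0.0166
grasp_force: 19.9
```

Emit:
{"op": "arm_command", "data": {"series": "0 0 0 0 255;0 0 0 0 255;0 0 0 0 255", "squeeze": 8}}

```text
time_s: 7.42
tool_pos: [0.5981, 0.08, 0.1803]
tool_rot: [-180.0, -0.0, -177.9]
force: [0.2, 0.4, -4.3]
grip_width: 0.0169
grasp_force: 8.0
```

```bash
cat > tilt.py <<'E'
from h import *
# key tilt in side view: bright low-sat pixels of the long arm, drawn through known vertical plane
def state(save=None):
    b=telemetry.get_obs(); s=cams.read_camera('side'); T=b['tool_pos']
    print(b['time_s'],T.round(4),b['tool_rot'].round(1),'F',b['force'].round(1),'M',b['wrist_torque'].round(3),'gf',b['grasp_force'])
    if save: cv2.imwrite('pics/'+save+'.png',s)
    # green bands centroid -> point in the key's vertical plane
    hsv=cv2.cvtColor(s,cv2.COLOR_BGR2HSV); m=cv2.inRange(hsv,(48,90,50),(75,255,255))
    g=T+[0,0,.019]; u0,v0=proj('side',g)[0]
    yy,xx=np.nonzero(m); k=np.hypot(xx-u0,yy-v0)<75
    yaw=np.radians(b['tool_rot'][2]); n=np.array([-np.sin(yaw),np.cos(yaw),0])
    c=np.array([xx[k].mean(),yy[k].mean()]); o,d=ray('side',c); P=o+d*((g-o)@n)/(d@n)
    h=(P-g)@[np.cos(yaw),np.sin(yaw),0]; print('bands',k.sum(),c.round(1),'rel grasp h,z mm',round(h*1e3,1),round((P-g)[2]*1e3,1),'droop',np.degrees(np.arctan2(-(P-g)[2],h)).round(1))
if __name__=='__main__':
    import sys; state(sys.argv[1] if len(sys.argv)>1 else None)
E
python3 tilt.py
```

```text
7.4167 [0.5981 0.08   0.1803] [-180.    -0.  -177.9] F [ 0.2  0.4 -4.3] M [0.015 0.039 0.011] gf 7.998346961292455
bands 40 [303.9 181.3] rel grasp h,z mm 32.8 -54.8 droop 59.1
```

Emit:
{"op": "arm_command", "data": {"series": "0 0 10 0 255;0 0 20 0 255;0 0 15 0 255;0 0 5 0 255;0 0 0 0 255;0 0 0 0 255;0 0 0 0 255", "squeeze": 5}}

```text
time_s: 8.05
tool_pos: [0.5992, 0.0801, 0.1316]
tool_rot: [180.0, 0.1, -178.0]
force: [0.7, 0.1, -3.3]
grip_width: 0.0168
grasp_force: 5.0
```

```bash
python3 tilt.py
```

```text
8.05 [0.5992 0.0801 0.1316] [ 1.80e+02  1.00e-01 -1.78e+02] F [ 0.7  0.1 -3.3] M [ 0.018  0.031 -0.017] gf 4.999932123042328
bands 43 [302.3 196.5] rel grasp h,z mm 36.7 -51.4 droop 54.5
```

Emit:
{"op": "arm_command", "data": {"series": "0 0 0 0 255;0 0 0 0 255;0 0 0 0 255", "squeeze": 4}}

```text
time_s: 8.35
tool_pos: [0.5987, 0.08, 0.1311]
tool_rot: [180.0, 0.1, -178.0]
force: [-0.5, -0.5, -5.0]
grip_width: 0.0168
grasp_force: 4.0
```

```bash
python3 tilt.py
```

```text
8.35 [0.5987 0.08   0.1311] [ 1.80e+02  1.00e-01 -1.78e+02] F [-0.5 -0.5 -5. ] M [-0.001  0.008  0.011] gf 4.000016901296561
bands 40 [301.8 196.8] rel grasp h,z mm 37.4 -51.6 droop 54.0
```

Emit:
{"op": "arm_command", "data": {"series": "0 0 0 0 255;0 0 0 0 255;0 0 0 0 255", "squeeze": 3}}

```text
time_s: 8.65
tool_pos: [0.5984, 0.08, 0.1307]
tool_rot: [180.0, 0.0, -178.0]
force: [0.6, -0.1, -3.0]
grip_width: 0.0159
grasp_force: 2.9
```

```bash
python3 tilt.py
```

```text
8.65 [0.5984 0.08   0.1307] [ 180.    0. -178.] F [ 0.6 -0.1 -3. ] M [ 0.046  0.014 -0.022] gf 2.8891869611106813
bands 50 [298.  199.3] rel grasp h,z mm 47.1 -58.0 droop 51.0
```

Emit:
{"op": "arm_command", "data": {"series": "0 0 0 0 255;0 0 0 0 255;0 0 0 0 255", "squeeze": 8}}

```text
time_s: 8.95
tool_pos: [0.599, 0.08, 0.1314]
tool_rot: [180.0, 0.1, -178.0]
force: [-0.2, 0.2, 0.4]
grip_width: 0.0009
grasp_force: 0.0
```

```bash
python3 tilt.py; python3 pitch.py p2
```

```text
8.95 [0.599  0.08   0.1314] [ 1.80e+02  1.00e-01 -1.78e+02] F [-0.2  0.2  0.4] M [-0.006  0.026  0.026] gf 0.0
bands 43 [297.  226.2] rel grasp h,z mm 48.4 -144.4 droop 71.5
[0.59888955 0.08001688 0.13124151] [ 1.79983670e+02  7.58843785e-02 -1.78039760e+02] [ 0.17592365 -0.57151478 -0.28463965] [0.00565493 0.00239096 0.01437165] 0.0006288607663687255
tcp px 316 184
crop 251 134
```

View pics/p2.png

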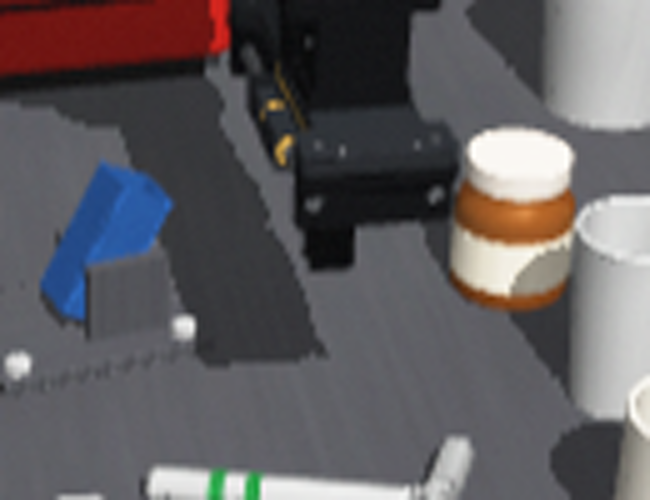

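The key slipped out of the fingers and lies on the bench: long arm at crop (290,485), short arm rising to (455,450). I'll move the gripper clear, let it settle and see how it lies.

Emit:
{"op": "arm_command", "data": {"series": "0 10 -20 0 0;0 25 -20 0 0;0 25 0 0 0;0 25 0 0 0;0 25 0 0 0;0 25 0 0 0;0 10 0 0 0;0 0 0 0 0", "squeeze": 15}}

```text
time_s: 9.72
tool_pos: [0.5925, 0.2287, 0.1704]
tool_rot: [179.9, -0.0, -177.7]
force: [-0.2, -0.3, 0.2]
grip_width: 0.0456
grasp_force: 0.0
```

```bash
python3 - <<'E'
from h import *
s=cams.read_camera('side');t=cams.read_camera('top')
cv2.imwrite('pics/s2.png',s);cv2.imwrite('pics/t2.png',t);print(telemetry.get_obs()['tool_pos'])
u=proj('side',[[.6,.08,0]])[0];v=proj('top',[[.6,.08,0]])[0];print(u,v)
a=crop(s,250,190,120,90,400,300);b=crop(t,220,140,100,75,400,300)
a2=crop(s,265,210,60,45,400,300); 
o=np.vstack([np.hstack([a,b]),np.hstack([a2,crop(t,235,165,60,45,400,300)])])
cv2.imwrite('pics/d2.png',o)
E
```

```text
[0.59368252 0.22343212 0.17045602]
[314.81538628 226.46940636] [250.01378773 191.31327854]
```

View pics/d2.png

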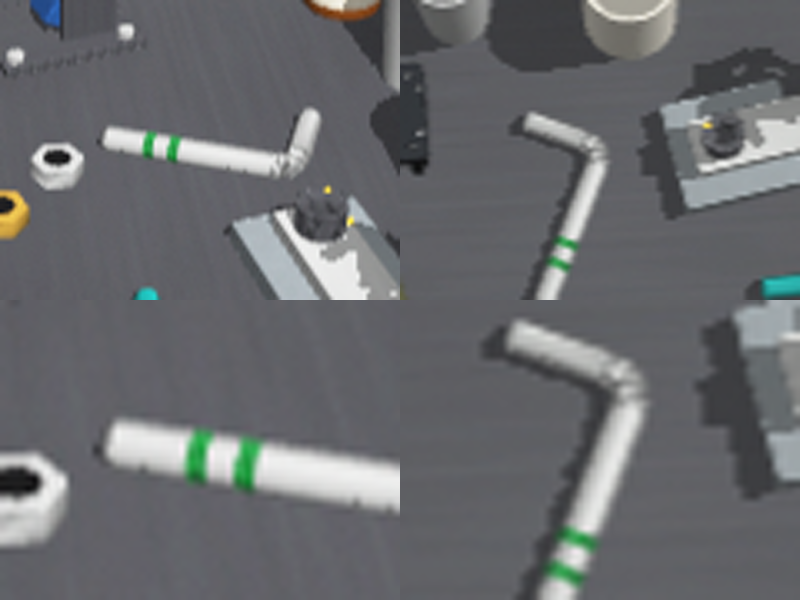

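The key lies flat, bend at top px (269,177), short arm pointing left, and everything else is untouched. Plan: grip it near the bend, let the long end droop, put it back in the tube, then regrip on its flats there.

```bash
cat > flat.py <<'E'
from h import *
np.set_printoptions(precision=4,suppress=True)
t=cv2.imread('pics/t2.png'); g=cv2.cvtColor(t,cv2.COLOR_BGR2GRAY); hsv=cv2.cvtColor(t,cv2.COLOR_BGR2HSV)
m=((g>105)&(hsv[...,1]<70))|cv2.inRange(hsv,(48,90,50),(75,255,255)).astype(bool)
w=np.zeros_like(m); w[165:222,245:274]=m[165:222,245:274]
k,l,st,ce=cv2.connectedComponentsWithStats(w.astype(np.uint8)); i=1+st[1:,4].argmax(); print(st[i])
ys,xs=np.nonzero(l==i); Q=np.c_[xs,ys]
W=np.array([plane('top',q,.0095)[:2] for q in Q])
def fit(A):
    vx,vy,x0,y0=cv2.fitLine(A.astype(np.float32),2,0,1e-3,1e-3).ravel(); return np.array([x0,y0]),np.array([vx,vy])
L=W[ys>184];S=W[(xs<263)&(ys<180)]
(p,d),(q,e)=fit(L),fit(S); d*=-np.sign(d[0]); e*=np.sign(e[1])
s=np.linalg.solve(np.c_[d,-e],q-p); B=p+s[0]*d
az=lambda v:np.degrees(np.arctan2(v[1],v[0]))
print('bend',B,'long az',az(d),'short az',az(e),'long len',((W-B)@d).max(),'short',((W-B)@e).max())
for D in(.03,.035,.05):print(D,B+D*d)
print(telemetry.get_obs()['tool_pos'],telemetry.get_obs()['tool_rot'])
E
python3 flat.py
```

```text
[251 168  22  49 338]
bend [0.649  0.0029] long az 157.22649 short az 66.614044 long len 0.1541846352021657 short 0.07726453246199184
0.03 [0.6213 0.0145]
0.035 [0.6167 0.0164]
0.05 [0.6029 0.0222]
[0.5937 0.2234 0.1705] [-179.9153    0.0023 -178.0683]
```

Emit:
{"op": "arm_command", "data": {"series": "-1 -10 0 0 80;-1.6 -20.8 0 0 80;-1.6 -20.8 0 0 80;-1.6 -20.8 0 0 80;-1.6 -20.8 0 0 80;-1.6 -20.8 0 0 80;-1.6 -20.8 0 0 80;-1.6 -20.8 0 0 80;-1.6 -20.8 0 0 80;-1.6 -20.8 0 0 80;-1 -10 0 0 80;0 0 0 0.11 80;0 0 0 0.11 80;0 0 0 0.11 80;0 0 0 0.1 80;0 0 20 0 80;0 0 30 0 80;0 0 20 0 80;0 0 5 0 80;0 0 0 0 80", "squeeze": 20}}

```text
time_s: 11.48
tool_pos: [0.6154, 0.0171, 0.094]
tool_rot: [-179.9, -0.2, 157.2]
force: [-0.6, 0.6, -0.1]
grip_width: 0.0596
grasp_force: 0.0
```

Emit:
{"op": "arm_command", "data": {"series": "-1 -1 15 0 80;0 0 25 0 80;0 0 25 0 80;0 0 15 0 80;0 0 7 0 80;0 0 2.5 0 80;0 0 0 0 80;0 0 0 0 130;0 0 0 0 255;0 0 0 0 255;0 0 0 0 255;0 0 0 0 255;0 0 0 0 255;0 0 0 0 255;0 0 0 0 255;0 0 0 0 255"}}

```text
time_s: 12.82
tool_pos: [0.6175, 0.017, 0.0061]
tool_rot: [180.0, 0.0, 157.3]
force: [-0.1, -1.2, 0.4]
grip_width: 0.018
grasp_force: 20.0
```

Emit:
{"op": "arm_command", "data": {"series": "0 0 -4 0 255;0 0 -8 0 255;0 0 -10 0 255;0 0 -10 0 255;0 0 -10 0 255;0 0 -10 0 255;0 0 -10 0 255;0 0 -10 0 255;0 0 -10 0 255;0 0 -10 0 255;0 0 -10 0 255;0 0 0 0 255;0 0 0 0 255", "squeeze": 12}}

```text
time_s: 13.9
tool_pos: [0.618, 0.0171, 0.1089]
tool_rot: [180.0, 0.1, 157.3]
force: [0.6, 0.6, -4.6]
grip_width: 0.0166
grasp_force: 12.2
```

```bash
python3 tilt.py s3; python3 - <<'E'
from h import *
b=telemetry.get_obs();t=cams.read_camera('top');cv2.imwrite('pics/t3.png',t)
s=cv2.imread('pics/s3.png'); u,v=proj('side',b['tool_pos'])[0].astype(int);x,y=u-50,v-40
a=crop(s,x,y,100,100,400,400); u,v=proj('top',b['tool_pos'])[0].astype(int);print(x,y,u-50,v-50)
cv2.imwrite('pics/e3.png',np.hstack([a,crop(t,u-50,v-50,100,100,400,400)]))
E
```

```text
13.9 [0.618  0.0171 0.1089] [1.800e+02 1.000e-01 1.573e+02] F [ 0.6  0.6 -4.6] M [-0.003 -0.     0.002] gf 12.215919800704569
bands 34 [311.1 225.1] rel grasp h,z mm 41.2 -88.8 droop 65.1
277 165 216 126
```

```bash
cat > endm.py <<'E'
from h import *
import sys
np.set_printoptions(precision=1,suppress=True)
# silhouette of the key's long arm in the side view, mapped onto the key's vertical plane (h along tool x, z) relative to TCP
def arm(s,b,save=None):
    T=b['tool_pos']; yaw=np.radians(b['tool_rot'][2]); x=np.array([np.cos(yaw),np.sin(yaw),0]);n=np.array([-x[1],x[0],0])
    hsv=cv2.cvtColor(s,cv2.COLOR_BGR2HSV).astype(int)
    m=((hsv[...,1]<45)&(hsv[...,2]>115))|((hsv[...,0]>48)&(hsv[...,0]<75)&(hsv[...,1]>90))
    u,v=proj('side',T)[0].astype(int); w=np.zeros_like(m); w[v-30:v+75,u-75:u+75]=m[v-30:v+75,u-75:u+75]
    k,l,st,ce=cv2.connectedComponentsWithStats(w.astype(np.uint8))
    for i in range(1,k):
        if st[i,4]<25: continue
        ys,xs=np.nonzero(l==i); P=[]
        for q in zip(xs,ys):
            o,d=ray('side',q); p=o+d*((T-o)@n)/(d@n)-T; P.append([p@x*1e3,p[2]*1e3])
        P=np.array(P); vx,vy,x0,y0=cv2.fitLine(P.astype(np.float32),2,0,.1,.1).ravel()
        a=(P-[x0,y0])@[vx,vy]; e1=np.array([x0,y0])+a.min()*np.array([vx,vy]);e2=np.array([x0,y0])+a.max()*np.array([vx,vy])
        print('comp',st[i],'ends (h,z)',e1,e2,'angle',np.degrees(np.arctan2(vy,vx)).round(1))
if __name__=='__main__':
    b=telemetry.get_obs(); s=cv2.imread(sys.argv[1]) if len(sys.argv)>1 else cams.read_camera('side'); arm(s,b)
E
python3 endm.py pics/s3.png
```

```text
comp [ 332  175   70   84 2259] ends (h,z) [-178.5 -120. ] [-85.   98.6] angle 66.8
comp [285 197   6   6  28] ends (h,z) [100.6   7.2] [109.7  -7.4] angle -57.9
comp [252 204   6   6  31] ends (h,z) [189.9 -29.4] [199.5 -48.2] angle -62.9
comp [300 210  29  28 236] ends (h,z) [  3.1 -13.8] [  66.6 -109. ] angle -56.3
comp [259 232  17  15 168] ends (h,z) [ 144.  -117.8] [ 177.2 -160.9] angle -52.3
comp [320 248  56  32 989] ends (h,z) [-139.6 -187.2] [  12.1 -185.5] angle 0.7
comp [394 258   8  12  50] ends (h,z) [-198.5 -125.5] [-185.1 -163. ] angle -70.3
comp [379 271  23   9 154] ends (h,z) [-205.2 -184.3] [-148.7 -191.2] angle -7.0
```

Emit:
{"op": "arm_command", "data": {"series": "0 0 -10 -0.11 255;0 0 -20 -0.11 255;0 0 -20 -0.11 255;0 0 -20 -0.11 255;0 0 -20 -0.11 255;0 0 -10 -0.11 255;0 0 0 0 255", "squeeze": 20}}

```text
time_s: 14.58
tool_pos: [0.6188, 0.0169, 0.2103]
tool_rot: [-180.0, 0.2, -164.7]
force: [0.4, -0.2, -4.8]
grip_width: 0.0168
grasp_force: 20.4
```

```bash
python3 endm.py | grep -v -- '-1[0-9][0-9]\.[0-9]  *-'
```

```text
comp [364 138  41  35 750] ends (h,z) [-230.9  -21. ] [-85.5  53.1] angle 27.0
comp [344 159  22  15 271] ends (h,z) [-97.  -19.8] [-33.1   9.5] angle 24.6
comp [304 171  29  43 342] ends (h,z) [ 0.4 -8.8] [  64.5 -109.1] angle -57.4
comp [ 341  173   64   70 2113] ends (h,z) [-245.2 -295.4] [-78.2 -10.7] angle 59.6
comp [285 197   6   6  28] ends (h,z) [107.5 -64.9] [118.1 -51.5] angle 51.5
comp [259 232  17  11 122] ends (h,z) [ 143.4 -169.2] [ 186.4 -148.5] angle 25.8
```

Emit:
{"op": "arm_command", "data": {"series": "-1 8 -5 0 255;-3 16 -10 0 255;-3 21 -10 0 255;-3 21 -5 0 255;-3 21 0 0 255;-3 21 0 0 255;-3 21 0 0 255;-3 21 0 0 255;-3 21 0 0 255;-3 21 0 0 255;-3 21 0 0 255;-3 19 0 0 255;-2 10 0 0 255;-1 5 0 0 255;0 0 0 0 255;0 0 0 0 255"}}

```text
time_s: 15.97
tool_pos: [0.5888, 0.2638, 0.2375]
tool_rot: [-179.9, -0.1, -165.0]
force: [0.5, -0.2, -4.9]
grip_width: 0.0163
grasp_force: 20.3
```

```bash
python3 tilt.py s4; python3 endm.py pics/s4.png | grep -v -- '-1[0-9][0-9]\.[0-9]  *-'
```

```text
15.9667 [0.5888 0.2638 0.2375] [-1.799e+02 -1.000e-01 -1.650e+02] F [ 0.5 -0.2 -4.9] M [-0.019 -0.046 -0.007] gf 20.253540594239894
bands 31 [289.1 143.3] rel grasp h,z mm 39.4 -87.1 droop 65.6
comp [361 109  16  52 697] ends (h,z) [-237.2 -178.8] [-205.8    0.3] angle 80.1
comp [279 122  25  37 238] ends (h,z) [  3.3 -13. ] [  66.2 -106.9] angle -56.2
```

Emit:
{"op": "arm_command", "data": {"series": "0 0 8 0 255;0 0 10 0 255;0 0 4 0 255;0 0 0 0 255;4 0 7 0 255;4 0 7 0 255;4 0 7 0 255;4 0 7 0 255;4 0 7 0 255;4 0 7 0 255;0 0 0 0 255"}}

```text
time_s: 16.93
tool_pos: [0.5635, 0.2583, 0.172]
tool_rot: [-180.0, -0.2, -164.8]
force: [-0.2, -0.0, -5.7]
grip_width: 0.0167
grasp_force: 20.3
```

```bash
python3 tilt.py s5; python3 endm.py pics/s5.png | grep -v -- '-1[0-9][0-9]\.[0-9]  *-'
```

```text
16.9333 [0.5635 0.2583 0.172 ] [-180.    -0.2 -164.8] F [-0.2 -0.  -5.7] M [ 0.002 -0.026 -0.027] gf 20.2530769457735
bands 32 [280.3 164.7] rel grasp h,z mm 39.7 -85.1 droop 65.0
comp [361 111   7  49 280] ends (h,z) [-241.9 -104.7] [-223.2   59.6] angle 83.5
comp [275 146  20  26 167] ends (h,z) [  4.2 -16.2] [ 52.9 -84.2] angle -54.4
comp [218 157   9  20 111] ends (h,z) [211.6 -10.4] [222.9 -66.7] angle -78.6
comp [366 189   2  27  31] ends (h,z) [-274.2 -319.8] [-263.8 -215. ] angle 84.4
comp [243 192   6   6  29] ends (h,z) [ 147.8 -150.2] [ 152.6 -131.9] angle 75.3
comp [285 197   6   6  28] ends (h,z) [  11.5 -196.8] [  25.1 -179.6] angle 51.6
comp [252 204   6   6  30] ends (h,z) [ 121.  -200.9] [ 125.5 -180.3] angle 77.8
```

Emit:
{"op": "arm_command", "data": {"series": "4 0 7 0 255;4 0 7 0 255;4 0 7 0 255;4 0 7 0 255;3 0 5 0 255;2 0 3 0 255;1 0 2 0 255;0 0 0 0 255"}}

```text
time_s: 17.65
tool_pos: [0.5439, 0.253, 0.1357]
tool_rot: [-180.0, -0.0, -164.9]
force: [0.2, 0.0, -4.2]
grip_width: 0.0167
grasp_force: 20.3
```

Emit:
{"op": "arm_command", "data": {"series": "0 0 0 0 200;0 0 0 0 120;0 0 0 0 60;0 0 0 0 0;0 0 0 0 0;0 0 0 0 0;0 0 0 0 0"}}

```text
time_s: 18.23
tool_pos: [0.5444, 0.2531, 0.1363]
tool_rot: [180.0, 0.0, -164.9]
force: [0.2, -0.4, -0.8]
grip_width: 0.0506
grasp_force: 0.0
```

Emit:
{"op": "arm_command", "data": {"series": "0 0 -15 0 0;0 0 -30 0 0;0 0 -30 0 0;0 0 -30 0 0;5 5 -30 0 0;20 20 0 0 0;25 30 0 0 0;25 30 0 0 0;25 30 0 0 0;20 25 0 0 0;10 10 0 0 0;0 0 0 0 0"}}

```text
time_s: 19.23
tool_pos: [0.3755, 0.3672, 0.2715]
tool_rot: [179.9, -0.0, -164.4]
force: [-0.8, -0.3, -0.4]
grip_width: 0.0868
grasp_force: 0.0
```

```bash
python3 - <<'E'
from h import *
s=cams.read_camera('side');t=cams.read_camera('top');cv2.imwrite('pics/s6.png',s);cv2.imwrite('pics/t6.png',t)
print(telemetry.get_obs()['tool_pos'],telemetry.get_obs()['tool_rot'])
o=np.hstack([crop(s,240,125,80,80,400,400),crop(t,155,160,80,80,400,400)])
cv2.imwrite('pics/f6.png',o)
E
```

```text
[0.37973886 0.36389002 0.2712929 ] [-1.79978270e+02  5.32672316e-02 -1.64808652e+02]
```

View pics/f6.png

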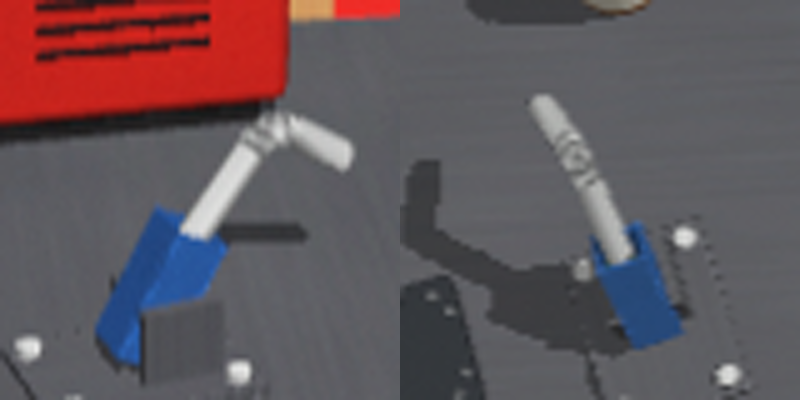

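The key is back in its tube, long arm down, short arm on the far side, bend at side (294,151) / top (190,191), tip at side (309,156) / top (183,180). I'll measure again and regrip on the flats.

```bash
python3 - <<'E'
from h import *
np.set_printoptions(precision=4,suppress=True)
s=cv2.imread('pics/s6.png');t=cv2.imread('pics/t6.png');N={}
for n,im,lo,hi in[('side',s,(280,171),(291.5,155)),('top',t,(199.5,209),(193,195))]:
    g=cv2.cvtColor(im,cv2.COLOR_BGR2GRAY); hsv=cv2.cvtColor(im,cv2.COLOR_BGR2HSV); m=((hsv[...,1]<60)&(g>125))
    lo,hi=np.array(lo),np.array(hi); L=np.linalg.norm(hi-lo); d=(hi-lo)/L
    ys,xs=np.nonzero(m); P=np.c_[xs,ys]-lo; u=P@d; v=P@[-d[1],d[0]]; k=(u>0)&(u<L)&(abs(v)<6)
    vx,vy,x0,y0=cv2.fitLine(np.c_[xs,ys][k].astype(np.float32),2,0,.01,.01).ravel()
    N[n]=np.cross(ray(n,(x0-5*vx,y0-5*vy))[1],ray(n,(x0+5*vx,y0+5*vy))[1])
A=np.array([N['side'],N['top'],[0,0,1]])
d=np.cross(N['side'],N['top']);d/=np.linalg.norm(d);d*=np.sign(d[2])
print('lean',np.degrees(np.arccos(d[2])),'az',np.degrees(np.arctan2(d[1],d[0])))
for z in(.148,.11):print(np.linalg.solve(A,[N['side']@C['side']['origin'],N['top']@C['top']['origin'],z]))
b,e1=tri((294,151),(190,191.4));p,e2=tri((309,156.4),(183.4,180));print(b,e1,p,e2,'short az',np.degrees(np.arctan2(*(p-b)[1::-1])),'drop',np.degrees(np.arcsin((b-p)[2]/np.linalg.norm(p-b))))
E
```

```text
lean 36.07771435406274 az 16.704119616801147
[0.5638 0.2616 0.148 ]
[0.5373 0.2536 0.11  ]
[0.5684 0.2668 0.1384] 2.7077983846715283 [0.6189 0.2962 0.1036] 3.545190981459601 short az 30.234431124153314 drop 30.80714478067611
```

Emit:
{"op": "arm_command", "data": {"series": "-6 -7 0 -0.084 0;-11.4 -15.4 0 0 0;-11.4 -15.4 0 0 0;-11.4 -15.4 0 0 0;-11.4 -15.4 0 0 0;-11.4 -15.4 0 0 0;-11.4 -15.4 0 0 0;-11.4 -15.4 0 0 0;-11.4 -15.4 0 0 0;-11.4 -15.4 0 0 0;-6 -7 0 0 0;0 0 20 0 0;0 0 35 0 0;0 0 35 0 0;0 0 20 0 0;0 0 0 0 0", "squeeze": 20}}

```text
time_s: 20.67
tool_pos: [0.5363, 0.2563, 0.1554]
tool_rot: [-179.9, -0.6, -160.1]
force: [-0.5, -0.6, -0.3]
grip_width: 0.0873
grasp_force: 0.0
```

Emit:
{"op": "arm_command", "data": {"series": "1 -3 15 0 0;0 0 20 0 0;0 0 14 0 0;0 0 7 0 0;0 0 2.5 0 0;0 0 0 0 80;0 0 0 0 255;0 0 0 0 255;0 0 0 0 255;0 0 0 0 255;0 0 0 0 255;0 0 0 0 255;0 0 0 0 255;0 0 0 0 255;0 0 0 0 255;0 0 0 0 255;0 0 0 0 255"}}

```text
time_s: 22.08
tool_pos: [0.5389, 0.2563, 0.1026]
tool_rot: [179.9, 0.0, -160.1]
force: [-0.2, 2.1, -0.3]
grip_width: 0.0181
grasp_force: 19.6
```

Emit:
{"op": "arm_command", "data": {"series": "0 -2 0 0 255;0 0 0 0 255;0 0 0 0 255;0 0 0 0 255", "squeeze": 50}}

```text
time_s: 22.42
tool_pos: [0.5392, 0.2553, 0.1026]
tool_rot: [179.9, 0.0, -160.0]
force: [-2.5, 4.7, -1.3]
grip_width: 0.0173
grasp_force: 49.3
```

Emit:
{"op": "arm_command", "data": {"series": "-3 0 -5 0 255;-6 0 -10 0 255;-6 0 -10 0 255;-6 0 -10 0 255;-6 0 -10 0 255;-6 0 -10 0 255;-6 0 -10 0 255;-6 0 -10 0 255;-6 0 -10 0 255;-6 0 -10 0 255;-4 0 -10 0 255;0 0 -10 0 255;0 0 -10 0 255;0 0 0 0 255", "squeeze": 30}}

```text
time_s: 23.58
tool_pos: [0.5982, 0.2747, 0.2304]
tool_rot: [180.0, 0.2, -160.1]
force: [-0.6, 1.1, -3.4]
grip_width: 0.0173
grasp_force: 29.5
```

```bash
python3 tilt.py s7; python3 endm.py pics/s7.png | grep -v -- '-1[0-9][0-9]\.[0-9]  *-'
```

```text
23.5833 [0.5982 0.2747 0.2304] [ 180.     0.2 -160.1] F [-0.6  1.1 -3.4] M [ 0.027 -0.019  0.035] gf 29.5494654061622
bands 32 [293.2 135.2] rel grasp h,z mm 37.1 -59.6 droop 58.1
comp [324 107   7   7  37] ends (h,z) [-81.6   5.5] [-59.2  26. ] angle 42.4
comp [361 109  19  52 824] ends (h,z) [-257.1 -192.3] [-213.1   -1.8] angle 77.0
comp [283 119  20  32 207] ends (h,z) [6.8 1.9] [ 65.4 -79.4] angle -54.2
```

Emit:
{"op": "arm_command", "data": {"series": "4 -9 0 0 255;7 -17 0 0 255;7 -17 0 0 255;7 -17 5 0 255;7 -17 10 0 255;7 -17 12 0 255;7 -17 12 0 255;7 -17 12 0 255;7 -17 12 0 255;7 -17 10 0 255;3 -9 7 0.1 255;0 0 0 0.11 255;0 0 0 0.1 255;0 0 0 0 255;0 0 0 0 255", "squeeze": 15}}

```text
time_s: 24.88
tool_pos: [0.5889, 0.0895, 0.1471]
tool_rot: [-180.0, -0.1, -177.7]
force: [0.8, 0.8, -3.9]
grip_width: 0.0176
grasp_force: 14.9
```

```bash
python3 tilt.py s8; python3 endm.py pics/s8.png | grep -v -- '-1[0-9][0-9]\.[0-9]  *-'
```

```text
24.8833 [0.5889 0.0895 0.1471] [-1.800e+02 -1.000e-01 -1.777e+02] F [ 0.8  0.8 -3.9] M [ 0.041 -0.02   0.022] gf 14.944164762709988
bands 40 [297.9 193.3] rel grasp h,z mm 36.8 -62.0 droop 59.3
comp [361 147  26  14 303] ends (h,z) [-188.2   55.5] [-122.4   63.6] angle 7.0
comp [334 159  32  17 348] ends (h,z) [-138.6   25.6] [-56.1  19.7] angle -4.1
comp [ 341  173   46   79 1480] ends (h,z) [-230.3 -266.4] [-144.1    6.6] angle 72.5
comp [285 177  25  32 240] ends (h,z) [ 5.7 -1.3] [ 67.9 -81. ] angle -52.0
comp [243 192   6   6  29] ends (h,z) [173.1 -26.2] [176.3 -41.5] angle -78.1
comp [252 204   6   6  30] ends (h,z) [151.5 -64.9] [152.5 -80.7] angle -86.4
comp [259 232  17  15 168] ends (h,z) [ 111.2 -208.3] [ 130.5 -159. ] angle 68.5
```

Emit:
{"op": "arm_command", "data": {"series": "0 0 10 0 255;0 0 18 0 255;0 0 18 0 255;0 0 10 0 255;0 0 6 0 255;0 0 2 0 255;-6.3 0 5 0 255;-5.9 0 5.5 0 255;-5.4 0 6 0 255;-5 0 6.3 0 255;-4.4 0 6.7 0 255;-4 0 7 0 255;0 0 0 0 255;0 0 0 0 255", "squeeze": 10}}

```text
time_s: 26.1
tool_pos: [0.6196, 0.091, 0.0458]
tool_rot: [-180.0, -0.2, -177.8]
force: [0.1, -0.6, -4.4]
grip_width: 0.0169
grasp_force: 10.0
```

```bash
python3 tilt.py s9; python3 endm.py pics/s9.png | grep -v -- '-1[0-9][0-9]\.[0-9]  *-'
```

```text
26.1 [0.6196 0.091  0.0458] [-180.    -0.2 -177.8] F [ 0.1 -0.6 -4.4] M [-0.034  0.009  0.02 ] gf 9.99954434519168
bands 44 [302.3 218. ] rel grasp h,z mm 53.5 -40.4 droop 37.1
comp [ 341  179   55   80 1808] ends (h,z) [-213.6 -174.4] [-114.7  110.3] angle 70.9
comp [285 197   6   6  28] ends (h,z) [93.8 34.1] [97.3 50.5] angle 77.8
comp [252 204   6   6  30] ends (h,z) [182.1  35.8] [183.1  20.1] angle -86.3
comp [338 205  13  18 116] ends (h,z) [-77.9 -48. ] [-51.2  10.6] angle 65.5
comp [286 208  33  21 239] ends (h,z) [8.8 1.3] [ 98.7 -43.4] angle -26.5
comp [259 232  17  15 168] ends (h,z) [ 141.9 -107.5] [160.9 -58.2] angle 69.0
```

Emit:
{"op": "arm_command", "data": {"series": "0 0 -10 0 255;0 0 -25 0 255;0 0 -30 0 255;0 0 -15 0 255;3 -10 0 0 255;6 -20 0 0 255;6 -20 0 0 255;6 -20 0 0 255;6 -20 0 0 255;6 -20 0 0 255;6 -20 0 0 255;6 -20 0 0 255;6 -20 0 0 255;6 -17 0 0 255;3 -8 0 0 255;0 0 0 0 255;0 0 0 0 255", "squeeze": 15}}

```text
time_s: 27.57
tool_pos: [0.5676, -0.1055, 0.1267]
tool_rot: [179.9, -0.0, -177.9]
force: [0.7, 1.1, -5.1]
grip_width: 0.0168
grasp_force: 15.0
```

```bash
python3 tilt.py s10; python3 endm.py pics/s10.png | grep -v -- '-1[0-9][0-9]\.[0-9]  *-'; python3 - <<'E'
from h import *
s=cv2.imread('pics/s10.png');t=cams.read_camera('top');cv2.imwrite('pics/t10.png',t)
np.set_printoptions(precision=4,suppress=True)
for n,im,(x,y,w,h) in[('side',s,(335,235,30,30)),('top',t,(285,160,30,25))]:
    hsv=cv2.cvtColor(im[y:y+h,x:x+w],cv2.COLOR_BGR2HSV); m=cv2.inRange(hsv,(15,80,90),(38,255,255))
    k,l,st,ce=cv2.connectedComponentsWithStats(m)
    for i in range(1,k): print(n,ce[i]+[x,y],st[i,4],plane(n,ce[i]+[x,y],.058))
E
```

```text
27.5667 [ 0.5676 -0.1055  0.1267] [ 179.9   -0.  -177.9] F [ 0.7  1.1 -5.1] M [ 0.101 -0.04  -0.013] gf 14.999430146708619
bands 67 [294.  238.4] rel grasp h,z mm 53.8 -40.6 droop 37.0
comp [252 204   6   6  31] ends (h,z) [140.9  78.8] [143.6  65.7] angle -78.3
comp [338 225  14  18 139] ends (h,z) [-77.9 -47.5] [-54.3   4.3] angle 65.4
comp [259 227  55  24 508] ends (h,z) [  9.3 -13.8] [133.5 -28.4] angle -6.7
side [347.5 246.5] 4 [ 0.6453 -0.0914  0.058 ]
side [354.5 256. ] 6 [ 0.653  -0.1286  0.058 ]
top [305.2491 172.2566] 265 [ 0.6434 -0.118   0.058 ]
top [306. 184.] 1 [ 0.6007 -0.1181  0.058 ]
```

Emit:
{"op": "arm_command", "data": {"series": "0 0 10 0 255;0 0 12 0 255;0 0 7 0 255;0 0 3 0 255;0 0 2 0 255;0 0 0 0 255", "squeeze": 10}}

```text
time_s: 28.17
tool_pos: [0.5677, -0.1057, 0.0922]
tool_rot: [180.0, -0.1, -177.8]
force: [0.5, 0.1, -4.0]
grip_width: 0.0171
grasp_force: 10.0
```

Emit:
{"op": "arm_command", "data": {"series": "0 0 2 0 255;0 0 2 0 255;0 0 0 0 255;-3 0 -3.5 0 255;-3 0 -3.5 0 255;-3.5 0 -3.3 0 255;-3.5 0 -3.3 0 255;0 0 0 0 255"}}

```text
time_s: 28.83
tool_pos: [0.5829, -0.1054, 0.104]
tool_rot: [-180.0, 0.2, -177.8]
force: [0.0, -0.1, -5.1]
grip_width: 0.0169
grasp_force: 10.0
```

```bash
python3 tilt.py s11; python3 endm.py pics/s11.png | grep -v -- '-1[0-9][0-9]\.[0-9]  *-'
```

```text
28.8333 [ 0.5829 -0.1054  0.104 ] [-180.     0.2 -177.8] F [ 0.  -0.1 -5.1] M [ 0.041 -0.003  0.019] gf 9.99868304701522
bands 64 [300.6 246. ] rel grasp h,z mm 53.4 -41.0 droop 37.5
comp [259 232  17  15 168] ends (h,z) [122.9 -14. ] [138.4  26.3] angle 68.9
comp [ 320  233   78   78 2162] ends (h,z) [-201.6 -275. ] [-11.7 -31.6] angle 52.0
comp [281 235  39  24 325] ends (h,z) [10.9  0.5] [ 96.2 -44.6] angle -27.9
comp [255 302   4   9  29] ends (h,z) [ 157.2 -208.3] [ 158.2 -180.1] angle 88.0
```

Emit:
{"op": "arm_command", "data": {"series": "8 0 0 0 255;7 0 0 0 255;0 0 6 0 255;0 0 6 0 255;0 0 4 0 255;0 0 3 0 255;0 0 2 0 255;0 0 0 0 255"}}

```text
time_s: 29.55
tool_pos: [0.565, -0.1057, 0.0808]
tool_rot: [180.0, -0.2, -177.8]
force: [-2.6, 1.2, -3.8]
grip_width: 0.0166
grasp_force: 10.0
```

```bash
python3 tilt.py s12; python3 endm.py pics/s12.png | grep -v -- '-1[0-9][0-9]\.[0-9]  *-';python3 - <<'E'
from h import *
s=cv2.imread('pics/s12.png');cv2.imwrite('pics/z12.png',crop(s,270,195,110,82,800,600))
E
```

```text
29.55 [ 0.565  -0.1057  0.0808] [ 180.    -0.2 -177.8] F [-2.6  1.2 -3.8] M [0.184 0.615 0.012] gf 10.00082579312675
bands 58 [293.4 256.3] rel grasp h,z mm 51.7 -46.2 droop 41.8
comp [366 214  24  45 611] ends (h,z) [-161.   -56.3] [-148.1   77.3] angle 84.5
comp [259 232  17  15 168] ends (h,z) [106.    8.2] [121.5  48.4] angle 69.0
comp [338 240  13  15 101] ends (h,z) [-80.9 -36.1] [-59.4   2. ] angle 60.5
comp [275 245  37  25 305] ends (h,z) [12.4 -2.9] [ 93.5 -53.2] angle -31.8
comp [ 320  248   70   71 1996] ends (h,z) [-218.6 -265.1] [-29.9 -20.3] angle 52.4
comp [246 303   4  10  30] ends (h,z) [ 162.6 -188.5] [ 164.4 -157.9] angle 86.7
comp [255 302   4  10  30] ends (h,z) [ 140.7 -188.7] [ 141.1 -158. ] angle 89.3
```

View pics/z12.png

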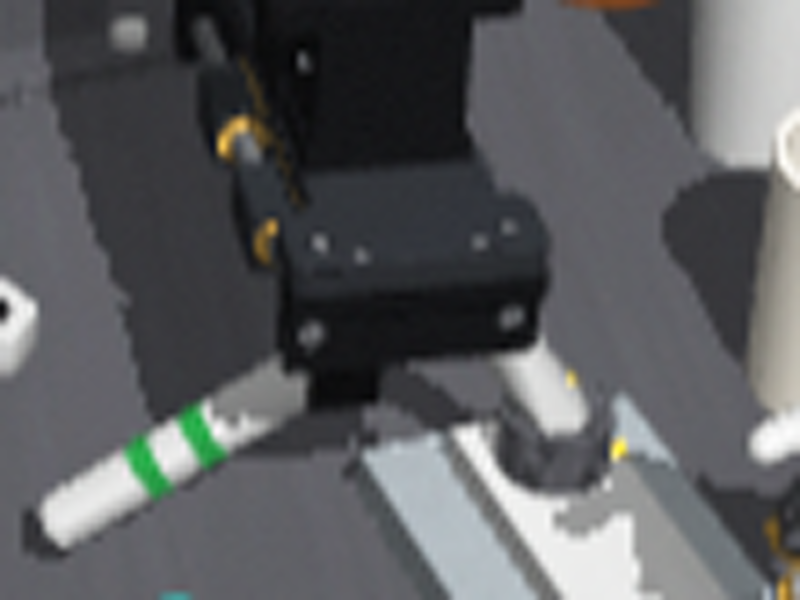

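The picture shows the short arm's end inside the screw head's opening (crop (563,425)) with the long arm drooping about 32°. Next I rotate it upright about the tip.

Emit:
{"op": "arm_command", "data": {"series": "-3 0 0 0 255;-3 0 -1 0 255;-3 0 -2.5 0 255;-3 0 -3 0 255;-3 0 -3 0 255;-3 0 -3 0 255;0 0 0 0 255"}}

```text
time_s: 30.18
tool_pos: [0.581, -0.1057, 0.0943]
tool_rot: [180.0, -0.4, -177.8]
force: [-10.9, 0.6, 2.1]
grip_width: 0.0171
grasp_force: 10.0
```

```bash
python3 tilt.py s13; python3 endm.py pics/s13.png | grep -v -- '-1[0-9][0-9]\.[0-9]  *-'
```

```text
30.1833 [ 0.581  -0.1057  0.0943] [ 180.    -0.4 -177.8] F [-10.9   0.6   2.1] M [0.111 2.412 0.013] gf 10.00294262253675
bands 64 [295.7 247.5] rel grasp h,z mm 63.0 -34.2 droop 28.5
comp [259 232  17  15 169] ends (h,z) [121.   -4.3] [137.8  35.5] angle 67.2
comp [276 236  43  23 349] ends (h,z) [13.8  4.9] [109.2 -32.5] angle -21.4
comp [340 238  12  17 124] ends (h,z) [-64.8 -50.2] [-48.    0.6] angle 71.6
comp [ 320  248   77   66 2087] ends (h,z) [-211.6 -268.2] [ -8.7 -35.7] angle 48.9
comp [247 303   3  10  26] ends (h,z) [ 178.5 -171.1] [ 178.9 -201.3] angle -89.2
comp [255 302   4  10  30] ends (h,z) [ 156.4 -201.3] [ 156.8 -170.7] angle 89.3
```

Emit:
{"op": "arm_command", "data": {"series": "-2.5 0 -2.8 0 255;-2.5 0 -2.8 0 255;-2.8 0 -2.6 0 255;-2.8 0 -2.4 0 255;-2.8 0 -2.2 0 255;-2.8 0 -2 0 255;0 0 0 0 255"}}

```text
time_s: 30.82
tool_pos: [0.5996, -0.1049, 0.1097]
tool_rot: [180.0, -0.1, -177.8]
force: [-5.9, 0.1, 0.8]
grip_width: 0.0171
grasp_force: 10.0
```

```bash
python3 tilt.py s14; python3 endm.py pics/s14.png | grep -v -- '-1[0-9][0-9]\.[0-9]  *-'
```

```text
30.8167 [ 0.5996 -0.1049  0.1097] [ 1.800e+02 -1.000e-01 -1.778e+02] F [-5.9  0.1  0.8] M [0.159 1.445 0.021] gf 10.001283703604713
bands 68 [301.5 235.2] rel grasp h,z mm 68.8 -16.1 droop 13.2
comp [280 228  46  16 375] ends (h,z) [14.8  9.4] [118.2  -1.9] angle -6.3
comp [343 231  10  24 158] ends (h,z) [-44.6 -65.5] [-39.8   2.7] angle 86.0
comp [259 232  17  15 169] ends (h,z) [139.5 -19.9] [156.4  19.9] angle 67.0
comp [ 320  248   85   60 2052] ends (h,z) [-204.2 -273.8] [ 15.5 -55.5] angle 44.8
```

Emit:
{"op": "arm_command", "data": {"series": "-1.5 0 0 0 255;-1.5 0 1 0 255;0 0 2 0 255;0 0 2 0 255;0 0 2 0 255;0 0 0 0 255"}}

```text
time_s: 31.37
tool_pos: [0.6011, -0.1051, 0.1029]
tool_rot: [180.0, -0.3, -177.9]
force: [-10.2, 0.6, 8.3]
grip_width: 0.0165
grasp_force: 10.0
```

```bash
python3 tilt.py s15; python3 endm.py pics/s15.png | grep -v -- '-1[0-9][0-9]\.[0-9]  *-'
```

```text
31.3667 [ 0.6011 -0.1051  0.1029] [ 180.    -0.3 -177.9] F [-10.2   0.6   8.3] M [0.156 2.154 0.052] gf 10.044735978598851
bands 64 [299.7 238.8] rel grasp h,z mm 74.2 -18.9 droop 14.3
comp [278 229  48  19 388] ends (h,z) [15.  11.6] [123.9  -8.2] angle -10.3
comp [259 232  17  15 168] ends (h,z) [142.2 -13.4] [157.5  26.8] angle 69.1
comp [344 234   9  21 122] ends (h,z) [-41.9 -58.8] [-37.7   1.2] angle 86.0
comp [ 320  248   86   62 2133] ends (h,z) [-207.  -273.7] [ 17.1 -48.4] angle 45.1
```

Emit:
{"op": "arm_command", "data": {"series": "-1 0 -2.5 0 255;-1 0 -2.5 0 255;0 1.3 1 0.03 255;0 1.3 1 0.03 255;0 1.3 1 0.03 255;0 1.3 1 0.03 255;0 0 1 0 255;0 0 0 0 255"}}

```text
time_s: 32.08
tool_pos: [0.6039, -0.0998, 0.1034]
tool_rot: [-180.0, -0.2, 175.3]
force: [-10.2, 0.2, 7.1]
grip_width: 0.0166
grasp_force: 10.0
```

```bash
python3 tilt.py s16; python3 endm.py pics/s16.png | grep -v -- '-1[0-9][0-9]\.[0-9]  *-'
```

```text
32.0833 [ 0.6039 -0.0998  0.1034] [-180.    -0.2  175.3] F [-10.2   0.2   7.1] M [0.135 2.063 0.029] gf 10.025166260850256
bands 60 [299.  234.5] rel grasp h,z mm 76.7 -17.6 droop 12.9
comp [278 227  44  16 352] ends (h,z) [27.3 11. ] [126.1  -7.6] angle -10.7
comp [259 232  17  15 164] ends (h,z) [144.1  10.2] [157.3 -30.5] angle -72.1
comp [343 233   9  22 150] ends (h,z) [-40.8 -58.8] [-32.5   3.3] angle 82.4
```

Emit:
{"op": "arm_command", "data": {"series": "0 0 -2.5 0 255;0 0 -2.5 0 255;0 0 -2 0 255;0 0 -2 0 255;0 0 -1 0 255;0 0 0 0 255"}}

```text
time_s: 32.63
tool_pos: [0.6061, -0.0992, 0.1124]
tool_rot: [-180.0, 0.1, 175.3]
force: [-0.5, 0.6, -5.0]
grip_width: 0.017
grasp_force: 10.0
```

```bash
python3 tilt.py s17; python3 endm.py pics/s17.png | grep -v -- '-1[0-9][0-9]\.[0-9]  *-'
```

```text
32.6333 [ 0.6061 -0.0992  0.1124] [-1.800e+02  1.000e-01  1.753e+02] F [-0.5  0.6 -5. ] M [-0.022 -0.163 -0.024] gf 9.999870290866397
bands 47 [310.  248.9] rel grasp h,z mm 51.9 -69.7 droop 53.3
comp [353 225  15  13 102] ends (h,z) [-77.5 -13.5] [-50.   10.1] angle 40.7
comp [296 230  33  34 316] ends (h,z) [11.   2.1] [ 81.  -89.4] angle -52.6
comp [259 232  17  15 168] ends (h,z) [150.8   1.3] [154.1 -39.4] angle -85.4
```

Emit:
{"op": "arm_command", "data": {"series": "-1 8 -12 0 255;-2 18 -8 0 255;-2 20 0 0 255;-2 20 0 0 255;-2 20 0 0 255;-2 18 0 0 255;-2 9 10 0 255;-1 4 15 0 255;0 0 8 0 255;0 0 3 0 255;-6.5 0 5.3 0 255;-6.2 0 5.8 0 255;-5.8 0 6.2 0 255;-5.3 0 6.5 0 255;-4.8 0 7 0 255;-4.2 0 7 0 255;-3 0 5 0 255;0 0 0 0 255", "squeeze": 20}}

```text
time_s: 34.18
tool_pos: [0.6641, 0.0133, 0.0514]
tool_rot: [-180.0, -0.1, 175.3]
force: [1.0, 0.7, -1.6]
grip_width: 0.0167
grasp_force: 20.0
```

```bash
python3 tilt.py s18; python3 endm.py pics/s18.png | grep -v -- '-1[0-9][0-9]\.[0-9]  *-'; python3 - <<'E'
from h import *
t=cams.read_camera('top'); cv2.imwrite('pics/t18.png',t); s=cv2.imread('pics/s18.png')
np.set_printoptions(precision=4,suppress=True)
# bright-weighted yellow centroids
for n,im,(x,y,w,h) in[('side',s,(342,241,12,9)),('side',s,(350,251,9,9)),('top',t,(290,165,14,11))]:
    c=im[y:y+h,x:x+w].astype(float); wt=np.clip(c[...,2]-c[...,0]-30,0,None); 
    if wt.sum()==0: print(n,'none');continue
    Y,X=np.mgrid[y:y+h,x:x+w]; p=np.array([(X*wt).sum(),(Y*wt).sum()])/wt.sum(); print(n,p,wt.sum(),plane(n,p,.058),plane(n,p,.036))
E
```

```text
34.1833 [0.6641 0.0133 0.0514] [-1.800e+02 -1.000e-01  1.753e+02] F [ 1.   0.7 -1.6] M [-0.075 -0.202  0.007] gf 19.999895823566476
bands 47 [317.5 232.2] rel grasp h,z mm 69.3 -45.6 droop 33.3
comp [285 197   6   6  28] ends (h,z) [147.9  82.1] [149.6  67.3] angle -83.6
comp [301 221  40  22 288] ends (h,z) [13.1  4.9] [112.5 -50.2] angle -29.0
comp [356 221  14  17 115] ends (h,z) [-63.6 -43.5] [-35.    9.5] angle 61.6
comp [269 232   7  15  69] ends (h,z) [187.6 -23.4] [189.7 -68.7] angle -87.4
side [347.7853 246.5299] 368.0 [ 0.646  -0.0916  0.058 ] [ 0.6544 -0.0638  0.036 ]
side [354.5679 255.8786] 486.0 [ 0.6532 -0.1281  0.058 ] [ 0.6619 -0.1014  0.036 ]
top [296.3485 170.9544] 241.0 [ 0.6496 -0.0873  0.058 ] [ 0.6569 -0.0885  0.036 ]
```

Emit:
{"op": "arm_command", "data": {"series": "0 0 -15 -0.07 255;0 0 -28 -0.064 255;0 0 -22 0 255;8 -10 0 0 255;13 -17 0 0 255;14 -18 0 0 255;14 -18 0 0 255;14 -18 0 0 255;14 -18 0 0 255;8 -11 0 0 255;4 -5 0 0 255;0 0 0 0 255;0 0 8 0 255;0 0 8 0 255;0 0 4 0 255;0 0 0 0 255", "squeeze": 30}}

```text
time_s: 35.62
tool_pos: [0.5808, -0.1045, 0.0959]
tool_rot: [180.0, -0.2, -176.9]
force: [-0.7, -0.2, -4.2]
grip_width: 0.0164
grasp_force: 30.0
```

Emit:
{"op": "arm_command", "data": {"series": "0 0 4 0 255;0 0 3 0 255;0 0 3 0 255;-3.4 0 -2 0 255;-3.4 0 -3 0 255;-3.8 0 -3 0 255;-3.8 0 -3 0 255;0 0 0 0 255", "squeeze": 22}}

```text
time_s: 36.28
tool_pos: [0.5981, -0.1054, 0.1006]
tool_rot: [-180.0, 0.2, -177.0]
force: [0.2, 0.4, -3.6]
grip_width: 0.0169
grasp_force: 22.0
```

```bash
python3 tilt.py s19; python3 endm.py pics/s19.png | grep -v -- '-1[0-9][0-9]\.[0-9]  *-'
```

```text
36.2833 [ 0.5981 -0.1054  0.1006] [-180.     0.2 -177. ] F [ 0.2  0.4 -3.6] M [ 0.036 -0.076  0.033] gf 21.99989497923525
bands 62 [300.8 249.3] rel grasp h,z mm 68.3 -45.8 droop 33.9
comp [259 232  17  15 168] ends (h,z) [137.7  -8.4] [154.8  31.4] angle 66.8
comp [282 233  45  30 381] ends (h,z) [12.8  6.5] [110.1 -51. ] angle -30.6
comp [ 320  235   84   77 2287] ends (h,z) [-204.9 -281.9] [  3.  -35.9] angle 49.8
comp [255 302   4  10  30] ends (h,z) [ 173.1 -204.4] [ 173.5 -173.8] angle 89.2
```

Emit:
{"op": "arm_command", "data": {"series": "8 0 -3 0 255;8 0 0 0 255;0 0 8 0 255;0 0 8 0 255;0 0 5 0 255;0 0 3 0 255;0 0 2 0 255;-3 0 0 0 255;-3 0 -1 0 255;-3 0 -2 0 255;-3 0 -2.5 0 255;0 0 0 0 255"}}

```text
time_s: 37.33
tool_pos: [0.5812, -0.1066, 0.0786]
tool_rot: [179.8, -1.4, -177.1]
force: [-23.5, 0.0, 7.4]
grip_width: 0.0165
grasp_force: 22.0
```

```bash
python3 tilt.py s20; python3 endm.py pics/s20.png | grep -v -- '-1[0-9][0-9]\.[0-9]  *-'
```

```text
37.3333 [ 0.5812 -0.1066  0.0786] [ 179.8   -1.4 -177.1] F [-23.5   0.    7.4] M [0.078 5.179 0.15 ] gf 22.047518894060616
bands 57 [293.9 259.8] rel grasp h,z mm 67.0 -52.8 droop 38.2
comp [259 232  17  15 168] ends (h,z) [121.6  13.2] [138.4  53.1] angle 67.1
comp [277 241  41  33 373] ends (h,z) [11.4  8.3] [106.4 -62.8] angle -36.8
comp [339 244  13  11  93] ends (h,z) [-67.8 -31.9] [-43.7  -2. ] angle 51.1
comp [ 320  248   77   72 2200] ends (h,z) [-220.8 -273.3] [-10.8 -18. ] angle 50.6
comp [247 303   3  10  26] ends (h,z) [ 178.9 -152.4] [ 179.3 -182.5] angle -89.3
comp [255 302   4  10  30] ends (h,z) [ 156.8 -182.8] [ 157.3 -152.2] angle 89.2
```

Emit:
{"op": "arm_command", "data": {"series": "0 0 -3 0 255;-1 0 -3 0 255;-2 0 -3.5 0 255;-2.5 0 -3.5 0 255;-3 0 -3 0 255;-3 0 -3 0 255;0 0 0 0 255", "squeeze": 16}}

```text
time_s: 37.97
tool_pos: [0.6021, -0.1049, 0.0998]
tool_rot: [180.0, -0.2, -177.0]
force: [-5.3, 0.9, -1.7]
grip_width: 0.017
grasp_force: 16.0
```

```bash
python3 tilt.py s21; python3 endm.py pics/s21.png | grep -v -- '-1[0-9][0-9]\.[0-9]  *-'
```

```text
37.9667 [ 0.6021 -0.1049  0.0998] [ 180.    -0.2 -177. ] F [-5.3  0.9 -1.7] M [ 0.152  1.27  -0.01 ] gf 16.011004794061137
bands 62 [297.6 243.2] rel grasp h,z mm 80.0 -27.0 droop 18.6
comp [277 230  50  24 414] ends (h,z) [13.1 12.8] [128.4 -21.1] angle -16.4
comp [259 232  17  15 168] ends (h,z) [142.3  -8.2] [159.4  31.6] angle 66.9
comp [343 236  10  19 111] ends (h,z) [-43.3 -55.4] [-33.7  -2.9] angle 79.7
comp [ 320  248   86   63 2163] ends (h,z) [-209.5 -276.7] [ 17.5 -44.6] angle 45.6
comp [256 302   3   9  27] ends (h,z) [ 177.3 -174.1] [ 177.7 -201.7] angle -89.1
```

Emit:
{"op": "arm_command", "data": {"series": "-2 0 -2.2 0 255;-2 0 -2.2 0 255;-2.5 0 -1.8 0 255;-2.5 0 -1.2 0 255;0 0 0 0 255"}}

```text
time_s: 38.43
tool_pos: [0.6132, -0.1044, 0.1085]
tool_rot: [-180.0, 0.0, -177.0]
force: [-4.6, 0.8, -2.4]
grip_width: 0.0162
grasp_force: 16.0
```

```bash
python3 tilt.py s22; python3 endm.py pics/s22.png | grep -v -- '-1[0-9][0-9]\.[0-9]  *-'
```

```text
38.4333 [ 0.6132 -0.1044  0.1085] [-180.    0. -177.] F [-4.6  0.8 -2.4] M [0.141 1.099 0.025] gf 16.00783767850018
bands 61 [301.7 236.2] rel grasp h,z mm 82.2 -16.9 droop 11.6
comp [280 226  52  20 425] ends (h,z) [13.5 14.1] [131.6  -5.4] angle -9.4
comp [261 232  15  15 155] ends (h,z) [158.1 -17. ] [162.2  23.3] angle 84.2
comp [345 238   8  16 100] ends (h,z) [-35.4 -60.5] [-29.4 -17.5] angle 82.1
comp [ 320  248   88   60 2070] ends (h,z) [-198.  -279.8] [ 29.8 -54.2] angle 44.7
```

Emit:
{"op": "arm_command", "data": {"series": "-2.5 0 -1 0 255;-2.5 0 -1 0 255;-2.5 0 0 0 255;0 0 0 0 255"}}

```text
time_s: 38.82
tool_pos: [0.6204, -0.1043, 0.1114]
tool_rot: [180.0, 0.0, -177.0]
force: [-6.8, 0.0, 3.3]
grip_width: 0.0169
grasp_force: 16.0
```

```bash
python3 tilt.py s23; python3 endm.py pics/s23.png | grep -v -- '-1[0-9][0-9]\.[0-9]  *-'
```

```text
38.8167 [ 0.6204 -0.1043  0.1114] [ 180.    0. -177.] F [-6.8  0.   3.3] M [0.226 1.611 0.013] gf 16.01398775103462
bands 67 [304.6 232.2] rel grasp h,z mm 83.1 -9.2 droop 6.3
comp [ 367  202   44   57 1523] ends (h,z) [-142.   -76.3] [-92.5  86.5] angle 73.1
comp [283 224  52  16 433] ends (h,z) [15.  15.5] [132.6   6.8] angle -4.2
comp [264 232  12  15 118] ends (h,z) [161.   19.9] [165.9 -18.4] angle -82.7
```

Emit:
{"op": "arm_command", "data": {"series": "0 0 0 0 255;1.5 0 2 0 255;1.5 0 2 0 255;1 0 2 0 255;0 0 2 0 255;0 0 2 0 255;0 0 0 0 255", "squeeze": 55}}

```text
time_s: 39.45
tool_pos: [0.6185, -0.1052, 0.109]
tool_rot: [180.0, 0.4, -177.0]
force: [-17.4, 2.0, 36.1]
grip_width: 0.0162
grasp_force: 55.2
```

```bash
python3 tilt.py s24; python3 endm.py pics/s24.png | grep -v -- '-1[0-9][0-9]\.[0-9]  *-'
```

```text
39.45 [ 0.6185 -0.1052  0.109 ] [ 180.     0.4 -177. ] F [-17.4   2.   36.1] M [0.878 3.57  0.107] gf 55.216656671970554
bands 67 [304.  234.3] rel grasp h,z mm 82.5 -11.9 droop 8.2
comp [282 225  52  18 436] ends (h,z) [15.3 14.9] [133.2   2.2] angle -6.1
comp [264 232  12  15 118] ends (h,z) [159.4  22.6] [164.3 -15.7] angle -82.7
```

Emit:
{"op": "arm_command", "data": {"series": "2 0 0 0 255;2 0 0 0 255;2 0 0 0 255;1 0 1 0 255;0 0 1 0 255;0 0 0 0 255"}}

```text
time_s: 40.0
tool_pos: [0.6115, -0.1045, 0.0995]
tool_rot: [-180.0, 0.3, -177.0]
force: [0.3, 0.9, -2.0]
grip_width: 0.0162
grasp_force: 55.0
```

Emit:
{"op": "arm_command", "data": {"series": "0 0 1.5 0 255;-0.1 1.8 0.5 0.06 255;-0.1 1.8 0 0.06 255;-0.1 1.8 0 0.06 255;-0.1 1.8 0 0.06 255;-0.1 1.8 0 0.06 255;-0.1 1.8 0 0.06 255;-0.1 1.8 0 0.06 255;-0.1 1.8 0 0.06 255;-0.1 1.8 0 0.06 255;-0.1 1.8 0 0.06 255;0 0 0 0 255", "squeeze": 60}}

```text
time_s: 41.0
tool_pos: [0.6149, -0.0878, 0.0966]
tool_rot: [-180.0, 0.1, 148.7]
force: [-2.1, -0.7, 3.5]
grip_width: 0.0166
grasp_force: 60.8
```

```bash
cat > mark.py <<'E'
from h import *
import sys
b=telemetry.get_obs();print(b['time_s'],b['tool_pos'].round(4),b['tool_rot'].round(1),'F',b['force'].round(1),'M',b['wrist_torque'].round(2))
s=cams.read_camera('side');cv2.imwrite(f'pics/{sys.argv[1]}.png',s)
hsv=cv2.cvtColor(s[238:266,330:366],cv2.COLOR_BGR2HSV); m=cv2.inRange(hsv,(15,80,90),(38,255,255))
k,l,st,ce=cv2.connectedComponentsWithStats(m)
c=np.array([.6392,-.1039])
for i in range(1,k):
    p=ce[i]+[330,238]; q=plane('side',p,.058)[:2]-c; print(p.round(1),st[i,4],'az58',np.degrees(np.arctan2(q[1],q[0])).round(1),'r',np.hypot(*q).round(4))
E
python3 mark.py s25
```

```text
41.0 [ 0.6149 -0.0878  0.0966] [-1.800e+02  1.000e-01  1.487e+02] F [-2.1 -0.7  3.5] M [-0.47  0.19  0.9 ]
[350.3 246.7] 3 az58 41.1 r 0.0168
[354.5 256. ] 6 az58 -60.8 r 0.0282
```

Emit:
{"op": "arm_command", "data": {"series": "-0.1 1.8 0 0.06 255;-0.1 1.8 0 0.06 255;-0.1 1.8 0 0.06 255;-0.1 1.8 0 0.06 255;-0.1 1.8 0 0.06 255;-0.1 1.8 0 0.06 255;-0.1 1.8 0 0.06 255;-0.1 1.8 0 0.06 255"}}

```text
time_s: 41.72
tool_pos: [0.624, -0.0775, 0.0966]
tool_rot: [-180.0, -0.0, 121.2]
force: [-4.7, 0.9, 6.2]
grip_width: 0.0159
grasp_force: 62.0
```

```bash
python3 mark.py s26
```

```text
41.7167 [ 0.624  -0.0775  0.0966] [-180.    -0.   121.2] F [-4.7  0.9  6.2] M [-0.07  0.86  1.23]
[352.  248.5] 6 az58 13.8 r 0.0153
[354.5 256. ] 6 az58 -60.8 r 0.0282
```

Emit:
{"op": "arm_command", "data": {"series": "-0.1 1.5 0 0.05 255;-0.1 1.5 0 0.05 255;-0.1 1.5 0 0.05 255;0 0 0 0 255"}}

```text
time_s: 42.1
tool_pos: [0.6279, -0.0751, 0.0966]
tool_rot: [-179.9, -0.1, 112.7]
force: [-4.9, 0.5, 7.8]
grip_width: 0.0165
grasp_force: 62.0
```

```bash
python3 mark.py s27
```

```text
42.1 [ 0.6279 -0.0751  0.0966] [-1.799e+02 -1.000e-01  1.127e+02] F [-4.9  0.5  7.8] M [0.   1.1  1.28]
[352.5 249. ] 6 az58 6.0 r 0.0157
[354.5 256. ] 6 az58 -60.8 r 0.0282
```

Emit:
{"op": "arm_command", "data": {"series": "-0.1 1.8 0 0.06 255;-0.1 1.8 0 0.06 255;0 0 0 0 255"}}

```text
time_s: 42.4
tool_pos: [0.6302, -0.0744, 0.0964]
tool_rot: [-179.8, -0.1, 105.8]
force: [-7.6, 0.3, 8.9]
grip_width: 0.0175
grasp_force: 62.8
```

```bash
python3 mark.py s28
```

```text
42.4 [ 0.6302 -0.0744  0.0964] [-1.798e+02 -1.000e-01  1.058e+02] F [-7.6  0.3  8.9] M [0.04 1.72 1.47]
[352.5 249. ] 6 az58 6.0 r 0.0157
[354.5 256. ] 6 az58 -60.8 r 0.0282
```

Emit:
{"op": "arm_command", "data": {"series": "0 -1.8 0 -0.06 255;0 -1.8 -1 -0.06 255;0 0 -6 0 255;0 0 -10 0 255;0 0 -15 0 255;0 0 -25 0 255;0 0 -30 0 255;0 0 -18 0 255", "squeeze": 50}}

```text
time_s: 43.12
tool_pos: [0.6289, -0.0763, 0.2025]
tool_rot: [179.9, 0.0, 112.4]
force: [0.6, -0.2, -4.1]
grip_width: 0.0169
grasp_force: 49.3
```

Emit:
{"op": "arm_command", "data": {"series": "0 0 0 -0.12 255;0 0 0 -0.12 255;0 0 0 -0.12 255;0 0 0 -0.12 255;0 0 0 -0.12 255;0 0 0 -0.12 255;0 0 0 -0.12 255;0 0 0 -0.12 255;0 0 0 -0.12 255;0 0 0 -0.12 255;0 0 0 -0.12 255;0 0 0 -0.12 255;0 0 0 0 255", "squeeze": 9}}

```text
time_s: 44.2
tool_pos: [0.6277, -0.0759, 0.1996]
tool_rot: [179.9, -0.1, -164.9]
force: [0.2, 0.2, -6.3]
grip_width: 0.0171
grasp_force: 9.0
```

```bash
python3 tilt.py s30; python3 endm.py pics/s30.png | grep -v -- '-1[0-9][0-9]\.[0-9]  *-'; cp pics/s30.png pics/tmp.png; python3 mark.py s30b
```

```text
44.2 [ 0.6277 -0.0759  0.1996] [ 1.799e+02 -1.000e-01 -1.649e+02] F [ 0.2  0.2 -6.3] M [0.089 0.007 0.059] gf 8.997593842547644
bands 37 [336.1 222.7] rel grasp h,z mm 12.0 -98.0 droop 83.0
comp [396 162  22  31 167] ends (h,z) [-206.4  -42.6] [-138.1   57.1] angle 55.6
comp [352 186  13   7  57] ends (h,z) [-52.9   1.2] [-21.5   2.6] angle 2.7
comp [285 197   6   6  28] ends (h,z) [131.1   7.7] [140.6  19.8] angle 52.0
comp [330 199  16  42 311] ends (h,z) [  2.6 -16.5] [  17.  -128.7] angle -82.7
comp [268 232   8  15  79] ends (h,z) [172.9 -62.1] [ 174.  -101.7] angle -88.5
comp [320 248  49  19 447] ends (h,z) [ -96.  -229.6] [  51.5 -174.4] angle 20.5
44.25 [ 0.6278 -0.076   0.1998] [ 1.799e+02 -1.000e-01 -1.652e+02] F [ 0.2  0.2 -4.3] M [0.01 0.07 0.04]
[352.5 249. ] 6 az58 6.0 r 0.0157
[354.5 256. ] 6 az58 -60.8 r 0.0282
```

Emit:
{"op": "arm_command", "data": {"series": "0 10 -10 0 255;0 22 -15 0 255;0 30 -10 0 255;0 34 -10 0 255;0 36 0 0 255;0 36 0 0 255;0 36 0 0 255;0 36 0 0 255;0 34 0 0 255;0 30 0 0 255;0 20 0 0 255;0 11 0 0 255;0 4 0 0 255;0 0 0 0 255", "squeeze": 25}}

```text
time_s: 45.47
tool_pos: [0.5401, 0.252, 0.2463]
tool_rot: [-180.0, 0.0, -165.0]
force: [0.5, -0.7, -4.7]
grip_width: 0.0169
grasp_force: 25.0
```

```bash
python3 tilt.py s31; python3 endm.py pics/s31.png | grep -v -- '-1[0-9][0-9]\.[0-9]  *-'
```

```text
45.4667 [0.5401 0.252  0.2463] [-180.    0. -165.] F [ 0.5 -0.7 -4.7] M [-0.03   0.01   0.011] gf 24.99983553087077
bands 26 [281.7 145.1] rel grasp h,z mm 11.5 -98.2 droop 83.3
comp [304 104   9   7  45] ends (h,z) [-76.1  19.2] [-52.1  29.3] angle 22.7
comp [278 123  10  38 206] ends (h,z) [  4.3 -13.3] [  18.3 -124.2] angle -82.8
comp [211 157  16  20 203] ends (h,z) [192.5 -81.2] [ 207.7 -137.3] angle -74.9
```

Emit:
{"op": "arm_command", "data": {"series": "3 0 8 0 255;4 0 14 0 255;0 0 12 0 255;0 0 6 0 255;-2 0 0.5 0 255;-4 0 0.7 0 255;-4.5 0 1 0 255;-4.5 0 1.3 0 255;-4.5 0 2 0 255;-4.5 0 2.5 0 255;-4.5 0 2.5 0 255;-4.5 0 3 0 255;0 0 0 0 255", "squeeze": 12}}

```text
time_s: 46.6
tool_pos: [0.5658, 0.2583, 0.1913]
tool_rot: [-180.0, -0.1, -165.0]
force: [-0.5, 0.1, -3.7]
grip_width: 0.017
grasp_force: 12.0
```

```bash
python3 tilt.py s32; python3 endm.py pics/s32.png | grep -v -- '-1[0-9][0-9]\.[0-9]  *-'
```

```text
46.6 [0.5658 0.2583 0.1913] [-1.80e+02 -1.00e-01 -1.65e+02] F [-0.5  0.1 -3.7] M [ 0.117  0.159 -0.006] gf 12.000011216555322
bands 31 [283.2 160.4] rel grasp h,z mm 33.3 -91.9 droop 70.1
comp [361 109   8  51 338] ends (h,z) [-242.  -123.4] [-223.    44.6] angle 83.5
comp [304 125  17  10  62] ends (h,z) [-80.6  -3.2] [-30.8  25.5] angle 30.0
comp [277 140  18  33 190] ends (h,z) [  7.4 -12. ] [  46.3 -107.5] angle -67.8
comp [219 157   8  20  89] ends (h,z) [211.1 -29.1] [222.9 -85.4] angle -78.1
comp [344 159  22  15 268] ends (h,z) [-245.4 -156.1] [-168.  -119.5] angle 25.3
comp [243 192   6   6  27] ends (h,z) [ 147.9 -168.1] [ 153.6 -151.7] angle 71.0
comp [285 197   6   6  27] ends (h,z) [  12.9 -215. ] [  24.6 -199.7] angle 52.7
comp [252 204   6   6  30] ends (h,z) [ 122.2 -219.3] [ 126.6 -198.6] angle 78.0
```

Emit:
{"op": "arm_command", "data": {"series": "2 0 6 0 255;3.2 0 8 0 255;3.6 0 8 0 255;4 0 8 0 255;4 0 8 0 255;4 0 7 0 255;3 0 4 0 255;0 0 0 0 255"}}

```text
time_s: 47.32
tool_pos: [0.5412, 0.2516, 0.1421]
tool_rot: [-180.0, -0.1, -165.0]
force: [-0.2, 0.4, -4.9]
grip_width: 0.0169
grasp_force: 12.0
```

Emit:
{"op": "arm_command", "data": {"series": "0 0 0 0 120;0 0 0 0 0;0 0 0 0 0;0 0 0 0 0;0 0 0 0 0;0 0 -8 0 0;0 0 -20 0 0;0 0 -30 0 0;0 0 -30 0 0;5 5 -20 0 0;20 20 0 0 0;25 30 0 0 0;25 30 0 0 0;25 30 0 0 0;15 15 0 0 0;0 0 0 0 0"}}

```text
time_s: 48.65
tool_pos: [0.3925, 0.3523, 0.2528]
tool_rot: [179.8, -0.0, -164.4]
force: [0.4, -0.3, 0.2]
grip_width: 0.0866
grasp_force: 0.0
```

```bash
python3 mark.py s40; python3 - <<'E'
from h import *
np.set_printoptions(precision=4,suppress=True)
s=cv2.imread('pics/s40.png');t=cams.read_camera('top');cv2.imwrite('pics/t40.png',t)
s6=cv2.imread('pics/s6.png');t6=cv2.imread('pics/t6.png')
for n,a,b,(x,y,w,h) in[('side',s,s6,(255,140,65,70)),('top',t,t6,(178,172,35,65))]:
    for im in(b,a):
        c=im[y:y+h,x:x+w]; g=cv2.cvtColor(c,cv2.COLOR_BGR2GRAY);hsv=cv2.cvtColor(c,cv2.COLOR_BGR2HSV)
        m=((hsv[...,1]<60)&(g>125)).astype(np.uint8);k,l,st,ce=cv2.connectedComponentsWithStats(m);i=1+st[1:,4].argmax()
        ys,xs=np.nonzero(l==i); print(n,st[i]+[x,y,0,0,0],ce[i]+[x,y],'top',(xs[ys.argmin()]+x,ys.min()+y),'right',(xs.max()+x,ys[xs.argmax()]+y))
E
```

```text
48.65 [0.3925 0.3523 0.2528] [ 179.8   -0.  -164.4] F [ 0.4 -0.3  0.2] M [0.1  0.04 0.  ]
[352.5 249. ] 6 az58 6.0 r 0.0157
[354.5 256. ] 6 az58 -60.8 r 0.0282
side [276 148  35  25 258] [291.876 157.593] top (np.int64(292), np.int64(148)) right (np.int64(310), np.int64(154))
side [277 149  38  24 279] [294.5484 158.4803] top (np.int64(295), np.int64(149)) right (np.int64(314), np.int64(158))
top [181 179  20  34 172] [191.2965 194.7093] top (np.int64(182), np.int64(179)) right (np.int64(200), np.int64(208))
top [191 193  11  19  90] [196.7667 202.0222] top (np.int64(195), np.int64(193)) right (np.int64(201), np.int64(206))
```

```bash
python3 -c "
from cell import env
print(env.sign_off())"
```

```text
the job is handed in; nothing more can be done
None
```

The screw is turned clockwise to its stop with the two yellow marks in line, and the key is back in its tube, long arm down and let go. I handed it in at about 48.7 s of the 54 s allowed. On the way I dropped the key once onto the bench and recovered it, and as far as I could see nothing else moved.

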